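# Put away the wash bottles and spacer plates after rinsing

## Robot

A 7-joint arm with a two-finger parallel gripper is mounted at the origin on a cart in front of the work surface, level with it; the furniture and walls round the work are solid. World frame = base frame: x ahead of the robot, y to its left, z up, the work surface at z = 0. Lengths are in m, angles in rad, forces in N, time in s.
With the tool pointing down it reaches from about 0.35 to 0.9 m from the base axis. Payload 7.2 kg.
Tool frame: the origin (TCP) lies midway between the tips of the shut fingers; the grasp point (between the pads) lies r.tcp_to_grasp behind it (r.tcp_to_grasp is the distance from the TCP to the grasp point, in m); y points along the fingers, z is the direction in which the jaws open and shut, and the axes are right-handed (so a half turn about y gives the same grasp; the last joint's range is limited). The gripper opens to 88 mm and grips with 3 to 60 N. Pads are 20 mm wide; open, the fingers measure 115 mm over their backs; the gripper's body (75 mm by 178 mm) begins 61 mm behind the grasp point.
Start: joints at [1.246, 0.411, -0.013, 1.596, 0.006, 1.134, -0.082], TCP at [0.159, -0.605, 0.223] pointing down, gripper open.
Joint ranges: [-2.95, 2.95], [-0.29, 1.99], [-1.47, 1.44], [0.14, 2.54], [-1.03, 4.17], [0.13, 1.85], [-2.86, 2.86]. Speed limits (rad/s): [2.39, 2.39, 3.01, 3.01, 3.14, 3.14, 3.14].

## Interface

Orientations are given as a 3x3 rotation matrix whose columns are the frame's x, y, z axes.
In Python, from bench import read_state, camera, r gives the robot as it stands.
- The arm moves only by the tool move_arm, never from a script. Its argument "rows" is a list of rows, each a list of 4 numbers: the shift along the tool's x, y, z in mm, then the turn about the tool's y in rad. A call has 1 to 5 rows; each row shifts and turns the commanded pose from where the row before left it, along the tool's axes as they then stand; what a row does not reach is not made up. A row lasts 1/12 s, in which the tool goes at most 41.7 mm and 7.16 degrees, less where a joint would pass 70% of its speed; a pose out of reach is approached as far as the arm can. A call with a gripper value outside its range is refused whole. "jaw" is the closure in counts, from 0 (fully open) to 255 (shut), set as the call begins (left out, the last holds). The fingers move at their own pace and stop on an object; "force" is the grip in N (left out, the last holds). Time passes only in rows, so rows that do not move let the fingers close. It gives the time, the measured TCP pose, the force and the opening at its end, in the units of the state.
- read_state(): the state, without advancing time (a new reading comes with each control period).
- camera(name): name is "scene" or "top"; returns a dict with "frame" (384x512x3 uint8, red, green, blue), "range_z" (384x512 float32, m along the optical axis (not along the pixel's ray), 0 where there is no reading), "fovy" (degrees; the focal length in pixels is half the picture's height over the tangent of half this angle, whatever the lens; pixels are square), "cx", "cy" (the principal point, pixels), "position" and "rotation" of the camera in the world. Camera axes: x right, y down, z forward; pixel columns grow to the right and rows downward; lengths in m; the calibration is good to about 2 mm. A picture is of the moment at which its call begins.
- r.job_done(): hands the job in, once; it reports no verdict.
The state is a dict: "time": time; "joint_pos": joint angles; "qd": joint speeds; "effort": joint torques, N m; "eef_pos": TCP position; "orientation": TCP orientation; "force": force on the tool from outside, world axes, zero at the start; "ft_torque": the same for the moment, N m; "gripper_width": opening from 0.0 (shut) to 1.0 (fully open).
Only numpy, scipy, OpenCV 4.12 (cv2) and the standard library are available. Lean on these libraries where they do the work, as an engineer would, in place of code of your own. Each camera call takes 0.05 s, during which the arm holds its last target.

## Task

The rinsing is done, so put the station away. Stack all the steel spacer plates on the rubber pad in one square pile, edges flush with one another and centred on and in line with the pad. Slide every wash bottle, standing upright on the worktop, to the back of the fenced bay: they drip, so push them low down and never lift or tip them; once they are all in, fold the bar down across the front of the bay, and leave the stapler, hygrometer and check weight where they are.

Things in the scene. Friction and masses are not known exactly. Their poses are not given: they have to be found in the camera images.
- plate_0_centre (a point): one of three or four like spacer plates: flat plain steel rectangles 120 x 64 x 12 mm with two dark bolt holes, about 0.25 kg, lying flat on the worktop at the start. The point is the plate's centre, half-way up its thickness; x along the 120 mm length, y along the 64 mm width, z up. None when absent
- plate_1_centre (a point): one of three or four like spacer plates: flat plain steel rectangles 120 x 64 x 12 mm with two dark bolt holes, about 0.25 kg, lying flat on the worktop at the start. The point is the plate's centre, half-way up its thickness; x along the 120 mm length, y along the 64 mm width, z up. None when absent
- plate_2_centre (a point): one of three or four like spacer plates: flat plain steel rectangles 120 x 64 x 12 mm with two dark bolt holes, about 0.25 kg, lying flat on the worktop at the start. The point is the plate's centre, half-way up its thickness; x along the 120 mm length, y along the 64 mm width, z up. None when absent
- plate_3_centre (a point): one of three or four like spacer plates: flat plain steel rectangles 120 x 64 x 12 mm with two dark bolt holes, about 0.25 kg, lying flat on the worktop at the start. The point is the plate's centre, half-way up its thickness; x along the 120 mm length, y along the 64 mm width, z up. None when absent
- bottle_0_centre (a point): one of two or three like wash bottles: round white body 68 mm across, 126 mm high, red cap (top at 148 mm) and bent red spout (top 185 mm, reaches 68 mm out, roughly towards the bay); 0.15 to 0.30 kg, standing on the worktop. Point: on its axis, 63 mm above its base. Tips over when pushed high, slides when pushed low (under about 30 mm). None when absent
- bottle_1_centre (a point): one of two or three like wash bottles: round white body 68 mm across, 126 mm high, red cap (top at 148 mm) and bent red spout (top 185 mm, reaches 68 mm out, roughly towards the bay); 0.15 to 0.30 kg, standing on the worktop. Point: on its axis, 63 mm above its base. Tips over when pushed high, slides when pushed low (under about 30 mm). None when absent
- bottle_2_centre (a point): one of two or three like wash bottles: round white body 68 mm across, 126 mm high, red cap (top at 148 mm) and bent red spout (top 185 mm, reaches 68 mm out, roughly towards the bay); 0.15 to 0.30 kg, standing on the worktop. Point: on its axis, 63 mm above its base. Tips over when pushed high, slides when pushed low (under about 30 mm). None when absent
- bay_back (a point): bottle bay on the left: low grey fence fixed to the worktop, no floor, open on one side (its -x, which looks to the robot's right). Point: worktop level, middle of the back wall's inner face; x runs from the open front to the back, y along the back wall towards the robot. Back wall 55 mm high; side walls 45 mm high, inner faces at y = +-132 mm, from the back to x = -116 mm
- bar (a joint): angle of the bay's fold-down bar: 0 = folded down level across the open front, resting on the near post, 50 mm above the worktop (its stop); grows as the bar swings up; 1.15 to 1.32 at the start (1.5 = most upright). A friction hinge: it stays where it is left and needs about 1 N at its end to move
- bar_hinge (a point): hinge of the bar, on the bay's front post farther from the robot (60 mm high, at x = -120, y = -170 mm of bay_back), 50 mm above the worktop; the other post (43 mm high) stands at y = +152 mm. The axes turn with the bar: x is the hinge axis (horizontal, parallel to the bay's x), y points along the bar to its free end
- bar_tip (a point): centre of the black 18 mm thick, 28 mm long end piece of the bar, 336 mm from the hinge; the bar itself is a round aluminium rod 12 mm thick
- pad_top (a point): the pile pad: fixed black-rubber-faced aluminium sheet 160 x 110 mm, 4 mm high. The point is the centre of its top face; x along its 160 mm length, y along its 110 mm width
- stapler: desk stapler, 36 x 130 x 46 mm, bystander; origin under its middle
- hygrometer: white thermo-hygrometer, 24 x 90 x 75 mm, bystander; origin under its middle
- check_weight: brass-coloured knobbed check weight, 38 mm across, 62 mm high, bystander; origin under its middle
Mind the look-alikes: they are no part of the job. Leave any blue or pink look-alike of the part that bears plate_0_centre alone.

How it is judged:
By the outcome, as a careful person would: the job done as asked, in the order asked, and still so for the second after the job is handed in, with the robot touching nothing.
Of plate_0, plate_1, plate_2, plate_3 only 3 to 4 are there at a start; the rules pass over those that are not, and their reading is None.
Of bottle_0, bottle_1, bottle_2 only 2 to 3 are there at a start; the rules pass over those that are not, and their reading is None.
At some moment in a run one of plate_0, plate_1, plate_2, plate_3 may be knocked a few centimetres aside while the robot is not near it.
Once in a run the grip may slacken for a moment while it holds something.
It also fails if it takes over 210 s, if anything falls off the work surface, if the arm or the gripper's body presses on something with over 40 N, if the wrist force passes 120 N, or if a joint passes its speed limit or range.

## Working session

There is one attempt and no reset: what is moved stays moved. The work goes in short steps, Python scripts to look and compute and a tool call to move; the robot and the scene stay as the last step left them, time stands still between calls to the robot, and variables do not carry over. Pictures are saved under pics/ and viewed, and the job is handed in when it is done.

Besides the shell and the picture viewer there is one more tool, called after "Emit:" as name(argument=value, ...) on one line, values as JSON. move_arm: Moves the arm, as the interface text tells. Its arguments: {"type":"object","properties":{"rows":{"type":"array"},"jaw":{"type":"number"},"force":{"type":"number"}},"required":["rows"]}

```bash
ls; mkdir -p pics
python3 - <<'E'
from bench import read_state, camera, r
import cv2
print(read_state()); print(r.tcp_to_grasp)
for n in("scene","top"):
    c=camera(n); print(n,c["fovy"],c["cx"],c["cy"],c["position"],c["rotation"])
    cv2.imwrite(f"pics/{n}0.png",c["frame"][:,:,::-1])
E
```

```text
pics
{'time': 0.0, 'joint_pos': array([ 1.24579716,  0.41190968, -0.01274336,  1.59703151,  0.00562515,
        1.13428414, -0.08221109]), 'qd': array([-0.00133269,  0.00112543,  0.00216225, -0.00271945,  0.00045539,
        0.00199456,  0.00178184]), 'effort': array([ 1.56866990e-03, -5.87943220e+01,  6.42807093e-01, -2.91080081e+01,
       -5.37559984e-02,  1.82270753e-02,  1.11506399e-04]), 'eef_pos': array([ 0.15858446, -0.604031  ,  0.22180795]), 'orientation': array([[-9.67194436e-01, -5.23617134e-04,  2.54036708e-01],
       [-2.54037218e-01,  1.50851537e-03, -9.67193267e-01],
       [ 1.23220689e-04, -9.99998725e-01, -1.59204591e-03]]), 'force': array([ 0.62725302, -0.22443722, -0.71727146]), 'ft_torque': array([-0.04063162,  0.01717167, -0.06293678]), 'gripper_width': 0.9996185123177278}
0.0187
scene 46.203517174178174 257.6425399512912 202.1544400442948 [-0.06659379  1.19694981  0.73187267] [[-0.8999354  -0.16671734  0.40289156]
 [-0.43554714  0.38689188 -0.81278125]
 [-0.02037075 -0.90692888 -0.42079096]]
top 51.89998874314041 255.6329925058139 197.9160721566895 [ 0.30474187 -0.11547073  1.55771629] [[-0.00503779 -0.9876272   0.15673906]
 [-0.99982455  0.0078026   0.01702927]
 [-0.01804154 -0.15662577 -0.98749323]]
```

View pics/scene0.png

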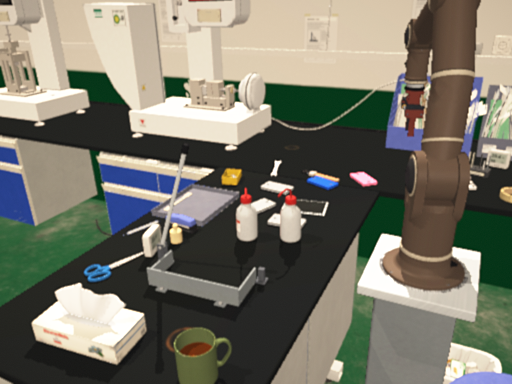

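View pics/top0.png

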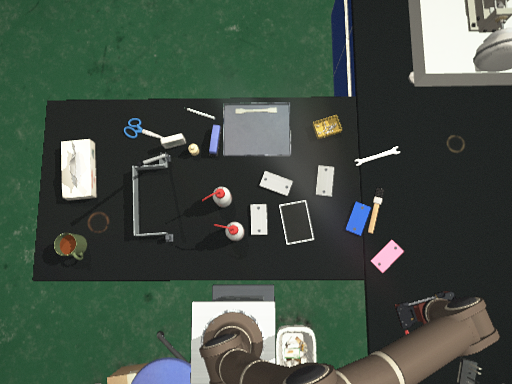

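```bash
cat > h.py <<'E'
import numpy as np, cv2
from bench import read_state, camera, r
def K(c):
    f=c["frame"].shape[0]/2/np.tan(np.radians(c["fovy"]/2)); return f
def ray(c,u,v,z):
    f=K(c); d=np.asarray(c["rotation"])@np.array([(u-c["cx"])/f,(v-c["cy"])/f,1.0]); p=np.asarray(c["position"])
    return p+d*(z-p[2])/d[2]
def proj(c,P):
    f=K(c); q=np.asarray(c["rotation"]).T@(np.asarray(P,float)-c["position"]); return q[0]/q[2]*f+c["cx"],q[1]/q[2]*f+c["cy"]
def cloud(c):
    f=K(c); z=c["range_z"]; v,u=np.mgrid[0:z.shape[0],0:z.shape[1]]
    q=np.stack([(u-c["cx"])/f*z,(v-c["cy"])/f*z,z],-1)
    return q@np.asarray(c["rotation"]).T+np.asarray(c["position"])
def crop(c,u0,v0,u1,v1,s,name):
    cv2.imwrite(f"pics/{name}.png",cv2.resize(np.ascontiguousarray(c["frame"][v0:v1,u0:u1,::-1]),None,fx=s,fy=s,interpolation=cv2.INTER_CUBIC))
def plates(c,z=0.012,maxd=0.04,box=(100,140,400,280)):
    a=c["frame"].astype(int); m=((a.min(2)>140)&(a.max(2)-a.min(2)<35)).astype(np.uint8)
    P=cloud(c); m[(P[...,2]>maxd)&(c["range_z"]>0)]=0
    mm=np.zeros_like(m);u0,v0,u1,v1=box;mm[v0:v1,u0:u1]=m[v0:v1,u0:u1]
    out=[]
    for k in cv2.findContours(mm,cv2.RETR_EXTERNAL,cv2.CHAIN_APPROX_NONE)[0]:
        if cv2.contourArea(k)<150: continue
        # to world
        W=np.array([ray(c,*p[0],z)[:2] for p in k])
        (cx,cy),(w,h),an=cv2.minAreaRect((W*1000).astype(np.float32))
        if w<h: w,h=h,w; an+=90
        mu=cv2.moments((W*1000).astype(np.float32).reshape(-1,1,2))
        out.append((k.reshape(-1,2).mean(0).round(),round(cx,1),round(cy,1),round(w,1),round(h,1),round((an+90)%180-90,1),round(mu['m10']/mu['m00'],1),round(mu['m01']/mu['m00'],1)))
    return out
E
python3 - <<'E'
from h import *
c=camera("top")
for o in plates(c,0.012): print(o)
crop(c,120,140,420,280,2.6,"t1")
s=camera("scene"); crop(s,130,130,390,310,3,"s1")
P=cloud(c)
for u,v in [(325,180),(276,183),(259,219),(296,222),(340,222),(222,197),(236,231)]: print(u,v,P[v,u].round(4),ray(c,u,v,0).round(3))
E
```

```text
(array([258., 219.]), 466.4, -97.7, 118.5, 63.3, -0.4, 466.6, -99.2)
(array([296., 222.]), 454.0, -246.5, 161.1, 109.7, 10.0, 454.0, -246.5)
(array([276., 183.]), 610.6, -169.3, 119.1, 65.8, 69.0, 610.7, -169.3)
(array([325., 181.]), 619.0, -363.3, 120.5, 63.0, -7.1, 619.0, -363.3)
(array([377., 156.]), 716.3, -575.9, 183.3, 29.6, -72.2, 718.6, -579.8)
(array([256., 147.]), 756.9, -93.0, 255.9, 62.7, 89.4, 760.2, -93.5)
325 180 [ 0.6207 -0.366   0.0093] [ 0.623 -0.367  0.   ]
276 183 [ 0.6104 -0.1705  0.0083] [ 0.612 -0.171  0.   ]
259 219 [ 0.4663 -0.1016  0.0096] [ 0.467 -0.102  0.   ]
296 222 [ 0.4538 -0.2472  0.0061] [ 0.454 -0.248  0.   ]
340 222 [ 0.4537 -0.4221 -0.0059] [ 0.453 -0.421  0.   ]
222 197 [0.536  0.0328 0.1285] [0.557 0.046 0.   ]
236 231 [ 0.4094 -0.0203  0.147 ] [ 0.42 -0.01  0.  ]
```

```bash
sleep 0
```

```text
(no output)
```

View pics/t1.png

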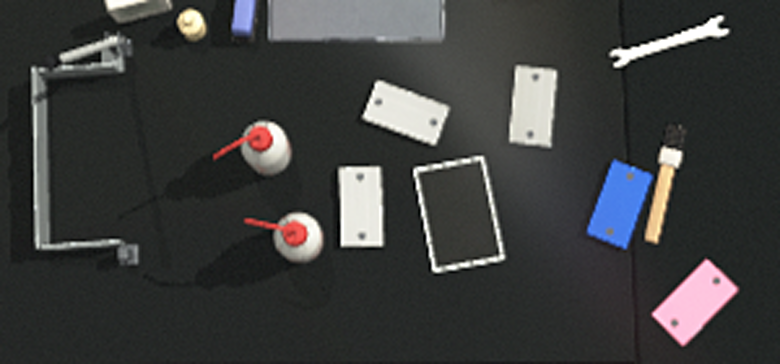

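View pics/s1.png

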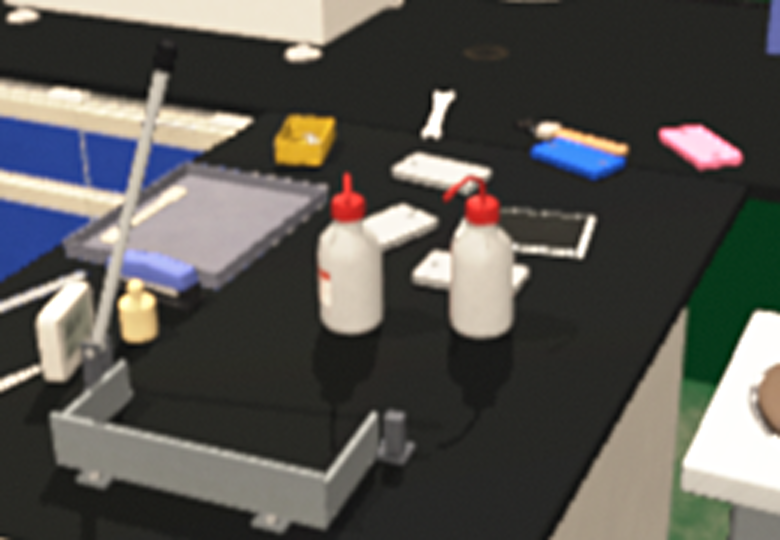

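Run:
```python
from h import *
c=camera("top"); P=cloud(c)
# pad white frame at z=.004
print([o for o in plates(c,0.004) if 150<o[3]<170])
a=c["frame"].astype(int)
hsv=cv2.cvtColor(c["frame"],cv2.COLOR_RGB2HSV)
# wall tops by height
for nm,lo,hi in (("wall",.030,.065),("tall",.07,.5)):
    m=((P[...,2]>lo)&(P[...,2]<hi)).astype(np.uint8); m[:, :110]=0; m[:,260:]=0; m[:150]=0; m[260:]=0
    for k in cv2.findContours(m,cv2.RETR_EXTERNAL,cv2.CHAIN_APPROX_NONE)[0]:
        if cv2.contourArea(k)<8: continue
        mk=np.zeros_like(m); cv2.drawContours(mk,[k],-1,1,-1); q=P[(mk>0)&(m>0)]
        print(nm,k.reshape(-1,2).min(0),k.reshape(-1,2).max(0),len(q),q.min(0).round(3),q.max(0).round(3),np.median(q,0).round(3))
crop(c,120,140,260,260,5,"t2")
# red caps
crop(c,380,280,512,384,5,"t3")
s=camera("scene"); crop(s,380,60,512,220,4,"s2"); crop(s,140,130,290,310,3,"s3")
```

```text
[(array([296., 222.]), 454.8, -247.2, 161.9, 110.2, 10.0, 454.8, -247.2)]
wall [165 235] [169 239] 18 [0.389 0.247 0.03 ] [0.404 0.261 0.05 ] [0.398 0.255 0.042]
wall [132 164] [166 235] 354 [0.404 0.258 0.03 ] [0.686 0.396 0.063] [0.538 0.381 0.046]
wall [163 152] [167 158] 19 [0.709 0.261 0.036] [0.732 0.272 0.064] [0.719 0.264 0.056]
wall [209 150] [216 153] 22 [0.73  0.068 0.031] [0.741 0.096 0.046] [0.737 0.082 0.037]
wall [189 150] [196 152] 19 [0.731 0.147 0.031] [0.743 0.175 0.045] [0.738 0.159 0.04 ]
tall [214 221] [243 239] 286 [ 0.384 -0.042  0.07 ] [0.451 0.055 0.186] [ 0.416 -0.01   0.108]
tall [202 186] [230 204] 280 [0.518 0.008 0.071] [0.584 0.099 0.188] [0.542 0.039 0.11 ]
tall [136 154] [163 166] 108 [0.594 0.258 0.076] [0.716 0.274 0.383] [0.633 0.266 0.295]
```

View pics/t2.png

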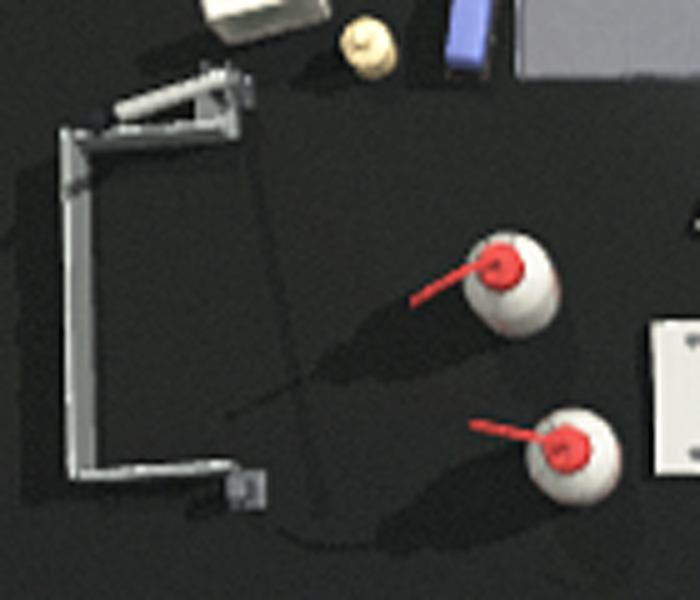

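View pics/t3.png

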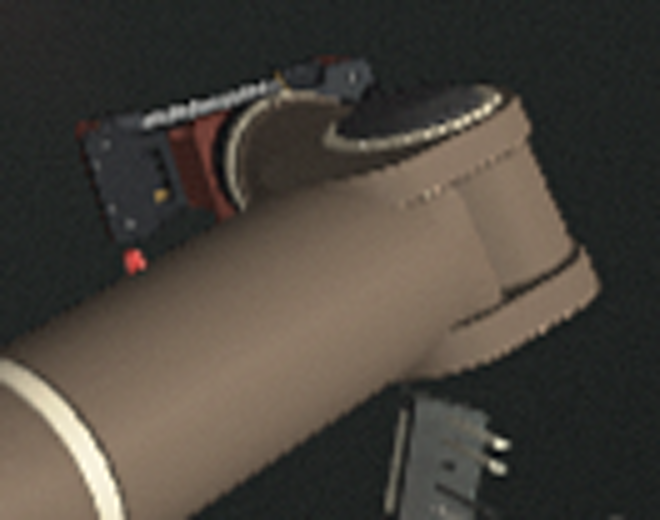

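View pics/s2.png

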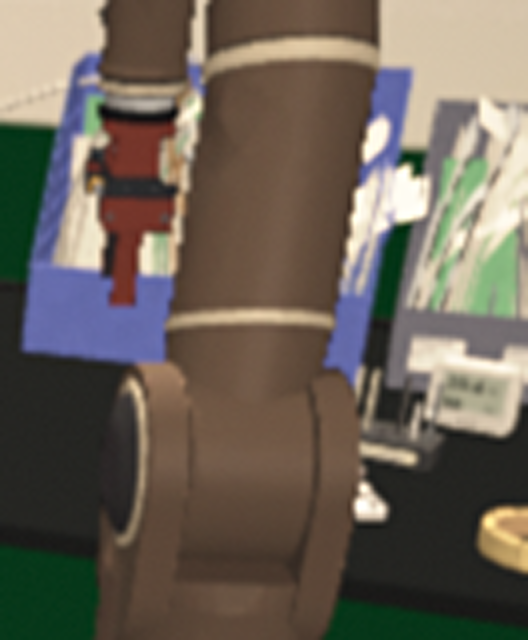

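Run:
```python
from h import *
c=camera("top"); P=cloud(c)
g=c["frame"].astype(int).mean(2)
# back wall top edge: per row, outer (left) edge, at z .055
L=[]
for v in range(170,232):
    row=g[v,122:150]; j=np.argmax(row>110); L.append(ray(c,122+j-.5,v,.055)[:2])
L=np.array(L); p=np.polyfit(L[:,0],L[:,1],1); print("outer",p, np.std(L[:,1]-np.polyval(p,L[:,0])))
for v in (175,190,205,220): print(g[v,128:145].round())
m=(P[...,2]>.045)&(P[...,2]<.06); m[:,:128]=0;m[:,145:]=0;m[:168]=0;m[233:]=0
q=P[m]; print(len(q),np.polyfit(q[:,0],q[:,1],1),q[:,1].min(),q[:,1].max())
for u in (150,155,160): print(u,g[158:172,u].round(),g[228:240,u].round())
# bar
m=(P[...,2]>.09)&(P[...,2]<.42); m[:,:128]=0;m[:,168:]=0;m[:150]=0;m[170:]=0
q=P[m]; print("bar",np.polyfit(q[:,0],q[:,1],1),np.polyfit(q[:,0],q[:,2],1)); 
E=None
s=camera("scene")
for u,v in [(185,147)]: pass
Q=cloud(s)
a=s["frame"].astype(int)
m=(Q[...,2]>.08)&(Q[...,2]<.45)&(abs(Q[...,1]-.265)<.03)&(Q[...,0]>.5)&(Q[...,0]<.75); q=Q[m]; print(len(q),"barS",np.polyfit(q[:,2],q[:,0],1),np.polyfit(q[:,0],q[:,1],1),q.max(0))
dk=m&(a.max(2)<60); print("tip",Q[dk].mean(0),dk.sum())
# bottles: scene+top
for nm,C,PP in(("top",c,P),("scene",s,Q)):
    h=cv2.cvtColor(C["frame"],cv2.COLOR_RGB2HSV)
    red=((h[...,0]<8)|(h[...,0]>172))&(h[...,1]>150)&(h[...,2]>100)
    mm=red&(PP[...,2]>.12)&(PP[...,2]<.156)&(PP[...,1]>-.2)&(PP[...,1]<.2)&(PP[...,0]>.3)
    w=(C["frame"].min(2)>120)&(PP[...,2]>.02)&(PP[...,2]<.1)&(PP[...,1]>-.1)&(PP[...,1]<.12)&(PP[...,0]>.3)&(PP[...,0]<.65)
    for lo,hi in((.3,.48),(.48,.65)):
        z=PP[mm&(PP[...,0]>lo)&(PP[...,0]<hi)]; 
        t=z[z[:,2]>.140]; print(nm,"cap",len(t),np.median(t,0), ((t.min(0)+t.max(0))/2).round(3))
        z=PP[w&(PP[...,0]>lo)&(PP[...,0]<hi)]
        if len(z)>20:
            A=np.c_[2*z[:,:2],np.ones(len(z))]; so=np.linalg.lstsq(A,(z[:,:2]**2).sum(1),rcond=None)[0]; print(nm,"circ",so[:2],np.sqrt(so[2]+(so[:2]**2).sum()),len(z))
```

```text
outer [0.05734959 0.35755849] 0.0011118217681000638
[ 29.  29.  25.  21. 131. 193. 140. 100.  99.  63.  28.  18.  19.  27.
  34.  34.  38.]
[ 29.  27.  27.  26.  56. 226. 140. 124. 127. 131.  57.  27.  35.  39.
  41.  40.  41.]
[ 24.  28.  31.  26.  21. 206. 128. 121. 125. 128.  87.  39.  37.  36.
  38.  39.  39.]
[ 27.  31.  33.  28.  15. 181. 173. 130. 123. 126. 107.  43.  32.  35.
  41.  39.  40.]
142 [0.06157584 0.35213216] 0.3733977795231688 0.39599683691359405
150 [135. 203. 203. 161.  90.  24.  34. 117. 104.  68.  68.  42.  22.  22.] [ 40.  39.  39.  37.  28. 175. 159.  55.  24.  23.  21.  32.]
155 [218. 180. 108.  24.  23.  20. 150. 168. 110.  71.  60.  36.  22.  23.] [ 38.  40.  37.  35.  54. 168. 148.  48.  20.  24.  21.  31.]
160 [134. 128. 139. 137. 135. 132. 198. 161.  71.  72.  51.  21.  32.  33.] [ 40.  38.  35.  29. 130. 157. 105.  37.  21.  30.  33.  29.]
bar [0.03695423 0.24191049] [-2.72837943  2.02086578]
452 barS [-0.35533504  0.73277875] [0.05350693 0.23831961] [0.71068165 0.28228934 0.38191989]
tip [0.60114858 0.27094715 0.36959804] 71
top cap 52 [ 0.41325382 -0.01135259  0.14622176] [ 0.415 -0.009  0.147]
top circ [ 0.42463184 -0.02081572] 0.033097092057800516 49
top cap 43 [0.54713691 0.03846284 0.14725656] [0.548 0.041 0.147]
top circ [ 0.51719786 -0.00798459] 0.04225498394545446 60
scene cap 57 [ 0.41244141 -0.00232857  0.14502642] [ 0.414 -0.007  0.147]
scene circ [ 0.41469925 -0.00589256] 0.031150427868690846 467
scene cap 45 [0.54563427 0.04940067 0.1450215 ] [0.548 0.044 0.144]
scene circ [0.54763297 0.04395021] 0.03033599143570644 452
```

```bash
cat > plan.py <<'E'
import sys,numpy as np
from bench import read_state
# usage: plan.py x y z psi_deg [step_mm]   prints rows from current measured pose
x,y,z,psi=map(float,sys.argv[1:5]); step=float(sys.argv[5]) if len(sys.argv)>5 else 40
s=read_state(); p=np.array(s["eef_pos"])*1000; R=np.array(s["orientation"])
psi0=np.arctan2(R[1,0],R[0,0]); d=np.array([x,y,z])*1000-p
dps=(np.radians(psi)-psi0+np.pi)%(2*np.pi)-np.pi
n=max(1,int(np.ceil(max(np.linalg.norm(d)/step,abs(dps)/.12))))
ps=psi0; rows=[]; q=np.zeros(3)
for i in range(n):
    # desired cumulative; shift in axes before the turn
    tgt=d*(i+1)/n; e=tgt-q; c,sn=np.cos(ps),np.sin(ps)
    row=[round(e[0]*c+e[1]*sn,1),round(-e[2],1),round(-e[0]*sn+e[1]*c,1),round(-dps/n,3)]
    q=q+np.array([row[0]*c-row[2]*sn,row[0]*sn+row[2]*c,-row[1]]); ps-=row[3]; rows.append(row)
print("at",p.round(1),"psi",np.degrees(psi0).round(2),"w",round(float(s["gripper_width"]),3),"t",round(s["time"],2),"F",np.round(s["force"],1),"n",n)
for i in range(0,n,5): print(rows[i:i+5])
E
python3 plan.py .619 -.3633 .12 172.9
```

```text
at [ 158.7 -604.4  222.5] psi -165.29 w 1.002 t 0.4 F [-0.2  0.1  0.9] n 14
[[np.float64(-36.2), np.float64(7.3), np.float64(-8.3), np.float64(0.027)], [np.float64(-35.9), np.float64(7.3), np.float64(-9.3), np.float64(0.027)], [np.float64(-35.7), np.float64(7.4), np.float64(-10.2), np.float64(0.027)], [np.float64(-35.4), np.float64(7.3), np.float64(-11.2), np.float64(0.027)], [np.float64(-35.0), np.float64(7.3), np.float64(-12.2), np.float64(0.027)]]
[[np.float64(-34.8), np.float64(7.3), np.float64(-13.1), np.float64(0.027)], [np.float64(-34.3), np.float64(7.4), np.float64(-14.0), np.float64(0.027)], [np.float64(-34.0), np.float64(7.3), np.float64(-15.0), np.float64(0.027)], [np.float64(-33.5), np.float64(7.3), np.float64(-15.9), np.float64(0.027)], [np.float64(-33.1), np.float64(7.3), np.float64(-16.7), np.float64(0.027)]]
[[np.float64(-32.7), np.float64(7.4), np.float64(-17.7), np.float64(0.027)], [np.float64(-32.1), np.float64(7.3), np.float64(-18.5), np.float64(0.027)], [np.float64(-31.7), np.float64(7.3), np.float64(-19.4), np.float64(0.027)], [np.float64(-31.1), np.float64(7.3), np.float64(-20.3), np.float64(0.027)]]
```

```bash
cat > plan.py <<'E'
import sys,numpy as np
from bench import read_state
# usage: plan.py x y z psi_deg : total shift in present tool axes (before turning), total turn
x,y,z,psi=map(float,sys.argv[1:5])
s=read_state(); p=np.array(s["eef_pos"])*1000; R=np.array(s["orientation"])
psi0=np.arctan2(R[1,0],R[0,0]); d=np.array([x,y,z])*1000-p
dps=(np.radians(psi)-psi0+np.pi)%(2*np.pi)-np.pi
f=lambda a:((R.T@d) if a is None else np.array([d[0]*np.cos(a)+d[1]*np.sin(a),-d[2],-d[0]*np.sin(a)+d[1]*np.cos(a)])).round(1)
print("at",p.round(1),"psi",np.degrees(psi0).round(2),"w",round(float(s["gripper_width"]),3),"t",round(s["time"],2),"F",np.round(s["force"],1))
print("shift now-axes",f(None),"| shift in end axes",f(psi0+dps),"| turn",round(-dps,3),"| dist",np.linalg.norm(d).round())
E
python3 plan.py .619 -.3633 .08 172.9
```

```text
at [ 158.7 -604.4  222.5] psi -165.29 w 1.002 t 0.4 F [-0.2  0.1  0.9]
shift now-axes [-506.4  142.6 -116.3] | shift in end axes [-426.9  142.5 -296.2] | turn 0.381 | dist 539.0
```

Emit:
move_arm(rows=[[-36,0,-14,0],[-36,0,-14,0],[-36,0,-14,0],[-36,0,-14,0],[-36,0,-14,0]], jaw=0, force=50)

```text
time: 0.82
eef_pos: [0.3162, -0.4899, 0.2228]
orientation: [[-0.967, 0.0, 0.254], [-0.254, -0.0, -0.967], [-0.0, -1.0, 0.0]]
force: [0.9, -0.4, -0.7]
gripper_width: 0.998
```

```bash
python3 plan.py .619 -.3633 .08 172.9
```

```text
at [ 316.2 -489.9  222.8] psi -165.31 w 0.998 t 0.82 F [ 0.9 -0.4 -0.7]
shift now-axes [-325.   142.9  -45.7] | shift in end axes [-284.8  142.8 -163.1] | turn 0.38 | dist 358.0
```

Emit:
move_arm(rows=[[-40,0,-5.7,0],[-40,0,-5.7,0],[-40,0,-5.7,0],[-40,0,-5.7,0],[-40,0,-5.7,0]])

```text
time: 1.23
eef_pos: [0.5029, -0.4118, 0.2229]
orientation: [[-0.967, 0.0, 0.254], [-0.254, -0.0, -0.967], [-0.0, -1.0, 0.0]]
force: [0.2, -0.6, -0.2]
gripper_width: 1.0
```

Emit:
move_arm(rows=[[-40,0,-5.7,0],[-40,0,-5.7,0],[-30,15,-4,0.1],[0,30,0,0.1],[0,0,0,0.1]])

```text
time: 1.65
eef_pos: [0.6037, -0.366, 0.1713]
orientation: [[-0.999, -0.006, -0.044], [0.044, 0.005, -0.999], [0.006, -1.0, -0.004]]
force: [-1.6, -0.2, -1.8]
gripper_width: 0.998
```

```bash
python3 plan.py .619 -.3633 .003 172.9
python3 - <<'E'
from h import *
c=camera("top")
for o in plates(c): print(o)
crop(c,230,140,430,280,3.5,"t4")
E
```

```text
at [ 603.7 -366.   171.3] psi 177.5 w 0.998 t 1.65 F [-1.6 -0.2 -1.8]
shift now-axes [-16.2 168.2  -2.6] | shift in end axes [-14.8 168.3  -4.6] | turn 0.08 | dist 169.0
(array([258., 219.]), 466.4, -99.6, 118.5, 59.3, -0.4, 464.7, -99.2)
(array([276., 183.]), 610.6, -169.3, 119.1, 65.8, 69.0, 610.7, -169.3)
(array([256., 147.]), 756.9, -93.0, 255.9, 62.7, 89.4, 760.3, -93.7)
```

View pics/t4.png

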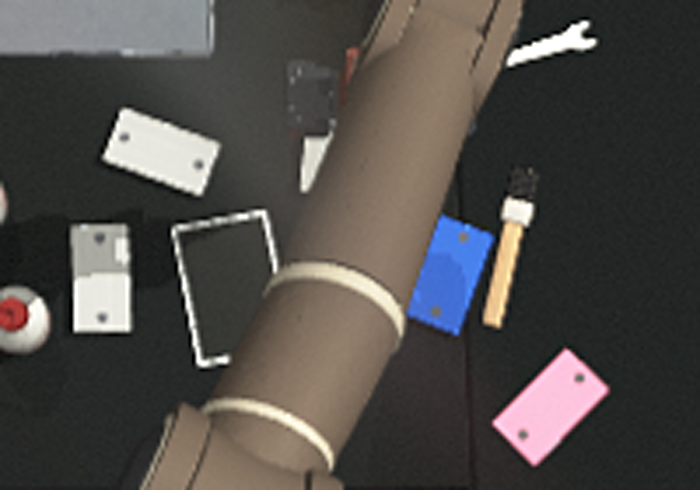

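Emit:
move_arm(rows=[[-15,30,-4,0.08],[0,35,0,0],[0,35,0,0],[0,25,0,0],[0,0,0,0]])

```text
time: 2.12
eef_pos: [0.6156, -0.3651, 0.047]
orientation: [[-0.993, -0.008, -0.121], [0.121, 0.004, -0.993], [0.008, -1.0, -0.003]]
force: [-1.3, 0.7, -0.6]
gripper_width: 0.999
```

```bash
python3 plan.py .619 -.3633 .003 172.9
```

```text
at [ 615.6 -365.1   47. ] psi 173.06 w 0.999 t 2.12 F [-1.3  0.7 -0.6]
shift now-axes [-3.6 44.  -2.1] | shift in end axes [-3.2 44.  -2.2] | turn 0.003 | dist 44.0
```

Emit:
move_arm(rows=[[-3.3,20,-2.1,0],[0,14,0,0],[0,9,0,0],[0,0,0,0]])

```text
time: 2.45
eef_pos: [0.6215, -0.3647, 0.0085]
orientation: [[-0.992, -0.002, -0.122], [0.122, 0.001, -0.992], [0.002, -1.0, -0.001]]
force: [0.1, -0.2, -0.1]
gripper_width: 0.999
```

```bash
python3 plan.py .619 -.3633 .003 172.9
```

```text
at [ 621.5 -364.7    8.5] psi 172.97 w 0.999 t 2.45 F [ 0.1 -0.2 -0.1]
shift now-axes [ 2.6  5.5 -1.1] | shift in end axes [ 2.6  5.5 -1.1] | turn 0.001 | dist 6.0
```

Emit:
move_arm(rows=[[2.5,4,-1,0],[0,0,0,0]])

```text
time: 2.62
eef_pos: [0.6198, -0.3637, 0.0062]
orientation: [[-0.992, 0.0, -0.123], [0.123, -0.0, -0.992], [-0.0, -1.0, 0.0]]
force: [-0.1, 0.1, 1.1]
gripper_width: 0.999
```

Emit:
move_arm(rows=[[0,0,0,0],[0,0,0,0],[0,0,0,0],[0,0,0,0],[0,0,0,0]], jaw=255)

```text
time: 3.03
eef_pos: [0.6204, -0.3641, 0.0063]
orientation: [[-0.992, 0.001, -0.123], [0.123, -0.001, -0.992], [-0.001, -1.0, 0.001]]
force: [-0.3, -1.5, 3.0]
gripper_width: 0.725
```

```bash
python3 plan.py .619 -.3633 .003 172.9
```

```text
at [ 620.4 -364.1    6.3] psi 172.94 w 0.725 t 3.03 F [-0.3 -1.5  3. ]
shift now-axes [ 1.5  3.3 -0.6] | shift in end axes [ 1.5  3.3 -0.6] | turn 0.001 | dist 4.0
```

Emit:
move_arm(rows=[[0,-10,0,0],[0,-20,0,0],[0,-30,0,0],[0,-30,0,0]])

```text
time: 3.37
eef_pos: [0.619, -0.3627, 0.0956]
orientation: [[-0.992, -0.003, -0.123], [0.123, 0.002, -0.992], [0.003, -1.0, -0.001]]
force: [1.0, -0.7, -2.8]
gripper_width: 0.72
```

```bash
python3 plan.py .4563 -.2469 .06 190;python3 - <<'E'
from h import *
s=camera("scene"); crop(s,230,120,380,230,5,"s4")
E
```

```text
at [ 619.  -362.7   95.6] psi 172.95 w 0.72 t 3.37 F [ 1.  -0.7 -2.8]
shift now-axes [175.5  36.3 -95. ] | shift in end axes [ 140.1   35.6 -142.3] | turn -0.298 | dist 203.0
```

View pics/s4.png

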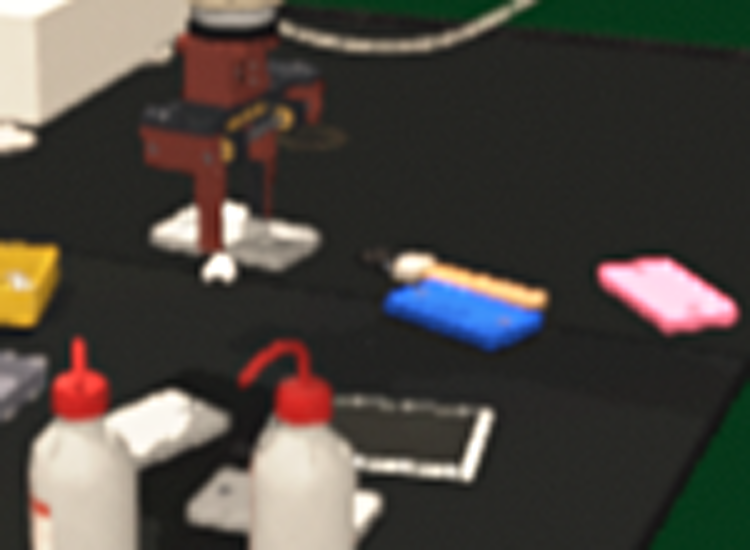

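Emit:
move_arm(rows=[[30,0,-16,0],[35,0,-19,0],[35,0,-19,-0.05],[35,0,-19,-0.05],[30,0,-16,-0.05]])

```text
time: 3.83
eef_pos: [0.4619, -0.2573, 0.0955]
orientation: [[-1.0, -0.001, 0.03], [-0.03, 0.001, -1.0], [0.001, -1.0, -0.001]]
force: [-0.5, -0.3, -2.5]
gripper_width: 0.724
```

Emit:
move_arm(rows=[[0,0,0,-0.05],[0,15,0,-0.05],[0,10,0,-0.05],[0,0,0,0],[0,0,0,0]])

```text
time: 4.25
eef_pos: [0.4639, -0.2593, 0.0705]
orientation: [[-0.985, -0.001, 0.174], [-0.174, 0.001, -0.985], [0.001, -1.0, -0.001]]
force: [-0.1, -0.2, -2.6]
gripper_width: 0.723
```

```bash
python3 plan.py .4563 -.2469 .013 190
```

```text
at [ 463.9 -259.3   70.5] psi -169.96 w 0.723 t 4.25 F [-0.1 -0.2 -2.6]
shift now-axes [  5.2  57.5 -13.5] | shift in end axes [  5.3  57.5 -13.5] | turn 0.001 | dist 59.0
```

Emit:
move_arm(rows=[[3,20,-7,0],[2,20,-6.5,0],[0,10,0,0],[0,3,0,0],[0,0,0,0]])

```text
time: 4.67
eef_pos: [0.4572, -0.2473, 0.0175]
orientation: [[-0.985, -0.001, 0.175], [-0.175, 0.0, -0.985], [0.001, -1.0, -0.0]]
force: [0.7, -1.0, -3.0]
gripper_width: 0.724
```

```bash
python3 plan.py .4563 -.2469 .0105 190
```

```text
at [ 457.2 -247.3   17.5] psi -169.9 w 0.724 t 4.67 F [ 0.7 -1.  -3. ]
shift now-axes [ 0.8  7.  -0.6] | shift in end axes [ 0.8  7.  -0.6] | turn 0.002 | dist 7.0
```

Emit:
move_arm(rows=[[0.8,4,-0.5,0],[0,2.5,0,0],[0,0,0,0],[0,0,0,0]])

```text
time: 5.0
eef_pos: [0.4564, -0.247, 0.0115]
orientation: [[-0.984, 0.0, 0.176], [-0.176, -0.0, -0.984], [-0.0, -1.0, 0.0]]
force: [0.5, 0.1, -2.6]
gripper_width: 0.722
```

```bash
python3 plan.py .4563 -.2469 .0105 190
```

```text
at [ 456.4 -247.    11.5] psi -169.89 w 0.722 t 5.0 F [ 0.5  0.1 -2.6]
shift now-axes [ 0.   1.  -0.1] | shift in end axes [ 0.   1.  -0.1] | turn 0.002 | dist 1.0
```

Emit:
move_arm(rows=[[0,1,0,0],[0,0,0,0],[0,0,0,0]])

```text
time: 5.25
eef_pos: [0.4562, -0.2468, 0.0103]
orientation: [[-0.984, 0.0, 0.176], [-0.176, -0.0, -0.984], [-0.0, -1.0, 0.0]]
force: [0.8, 0.6, -1.9]
gripper_width: 0.72
```

Emit:
move_arm(rows=[[0,0,0,0],[0,0,0,0],[0,0,0,0],[0,0,0,0]], jaw=0)

```text
time: 5.58
eef_pos: [0.4564, -0.2468, 0.0104]
orientation: [[-0.984, 0.001, 0.176], [-0.176, -0.0, -0.984], [-0.0, -1.0, 0.0]]
force: [-0.3, -0.1, -0.3]
gripper_width: 0.976
```

Emit:
move_arm(rows=[[0,-25,0,0],[0,-35,0,0],[0,-30,0,0]])

```text
time: 5.83
eef_pos: [0.4559, -0.2464, 0.1013]
orientation: [[-0.984, -0.001, 0.176], [-0.176, 0.001, -0.984], [0.001, -1.0, -0.001]]
force: [0.6, 0.3, 0.3]
gripper_width: 0.999
```

```bash
python3 plan.py .6107 -.1693 .1 -111
```

```text
at [ 455.9 -246.4  101.3] psi -169.86 w 0.999 t 5.83 F [0.6 0.3 0.3]
shift now-axes [-166.     1.2  -48.7] | shift in end axes [-127.5    1.3  116.9] | turn -1.027 | dist 173.0
```

Emit:
move_arm(rows=[[-30,0,-9,0],[-36,0,-11,0],[-36,0,-11,0],[-36,0,-10,0],[-28,0,-8,-0.1]])

```text
time: 6.25
eef_pos: [0.6136, -0.1671, 0.1006]
orientation: [[-0.962, 0.002, 0.273], [-0.273, 0.0, -0.962], [-0.002, -1.0, 0.0]]
force: [-0.3, 0.2, -0.3]
gripper_width: 0.997
```

Emit:
move_arm(rows=[[0,0,0,-0.12],[0,0,0,-0.12],[0,0,0,-0.12],[0,0,0,-0.12],[0,0,0,-0.12]])

```text
time: 6.67
eef_pos: [0.6109, -0.1692, 0.1001]
orientation: [[-0.635, -0.0, 0.773], [-0.773, -0.0, -0.635], [0.0, -1.0, -0.0]]
force: [0.3, -0.5, 0.9]
gripper_width: 0.999
```

Emit:
move_arm(rows=[[0,0,0,-0.12],[0,15,0,-0.12],[0,15,0,-0.087],[0,10,0,0],[0,0,0,0]])

```text
time: 7.08
eef_pos: [0.6093, -0.1693, 0.0578]
orientation: [[-0.362, -0.004, 0.932], [-0.932, 0.001, -0.362], [0.0, -1.0, -0.004]]
force: [-0.7, 0.7, -1.2]
gripper_width: 1.0
```

```bash
python3 plan.py .6107 -.1693 .003 -111;python3 - <<'E'
from h import *
c=camera("top")
for o in plates(c): print(o)
print([o for o in plates(c,.016)])
crop(c,230,140,430,280,3.5,"t5")
E
```

```text
at [ 609.3 -169.3   57.8] psi -111.21 w 1.0 t 7.08 F [-0.7  0.7 -1.2]
shift now-axes [-0.5 54.8  1.5] | shift in end axes [-0.5 54.8  1.3] | turn -0.004 | dist 55.0
(array([258., 219.]), 466.4, -97.7, 118.5, 63.3, -0.4, 466.3, -99.4)
(array([377., 156.]), 716.3, -575.9, 183.3, 29.6, -72.2, 718.8, -580.5)
(array([247., 146.]), 759.3, -58.6, 186.9, 58.7, 89.4, 761.7, -40.5)
[(array([258., 219.]), 466.0, -97.7, 118.2, 63.1, -0.4, 465.9, -99.4), (array([377., 156.]), 715.2, -574.7, 182.8, 29.5, -72.2, 717.7, -579.3), (array([247., 146.]), 758.1, -58.8, 186.5, 58.5, 89.4, 760.6, -40.7)]
```

View pics/t5.png

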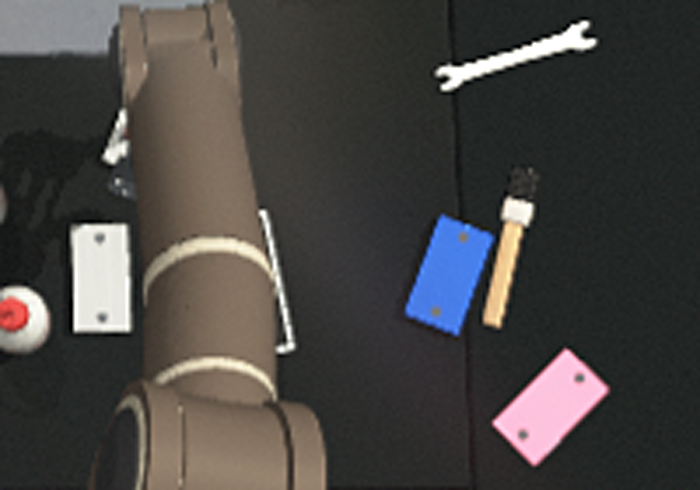

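Emit:
move_arm(rows=[[-0.5,25,1.3,0],[0,18,0,0],[0,9,0,0],[0,0,0,0],[0,0,0,0]])

```text
time: 7.55
eef_pos: [0.6126, -0.1691, 0.0086]
orientation: [[-0.36, 0.0, 0.933], [-0.933, -0.0, -0.36], [0.0, -1.0, 0.0]]
force: [0.2, -0.6, 0.2]
gripper_width: 1.0
```

```bash
python3 plan.py .6107 -.1693 .004 -111
```

```text
at [ 612.6 -169.1    8.6] psi -111.07 w 1.0 t 7.55 F [ 0.2 -0.6  0.2]
shift now-axes [ 0.8  4.6 -1.7] | shift in end axes [ 0.8  4.6 -1.7] | turn -0.001 | dist 5.0
```

Emit:
move_arm(rows=[[0.8,4,-1.5,0],[0,0,0,0],[0,0,0,0]])

```text
time: 7.8
eef_pos: [0.6109, -0.1697, 0.0049]
orientation: [[-0.359, 0.001, 0.933], [-0.933, -0.0, -0.359], [0.0, -1.0, 0.001]]
force: [0.2, 0.3, -0.5]
gripper_width: 1.001
```

Emit:
move_arm(rows=[[0,0,0,0],[0,0,0,0],[0,0,0,0],[0,0,0,0],[0,0,0,0]], jaw=255)

```text
time: 8.22
eef_pos: [0.6108, -0.1696, 0.0043]
orientation: [[-0.359, 0.0, 0.933], [-0.933, -0.0, -0.359], [-0.0, -1.0, 0.0]]
force: [-0.7, -0.5, 1.5]
gripper_width: 0.722
```

```bash
python3 plan.py .6107 -.1693 .004 -111
```

```text
at [ 610.8 -169.6    4.3] psi -111.03 w 0.722 t 8.22 F [-0.7 -0.5  1.5]
shift now-axes [-0.2  0.3 -0.2] | shift in end axes [-0.2  0.3 -0.2] | turn -0.001 | dist 0.0
```

Emit:
move_arm(rows=[[0,-10,0,0],[0,-25,0,0.04],[0,-35,0,0.1],[0,-30,0,0.12],[0,0,0,0.12]])

```text
time: 8.63
eef_pos: [0.6141, -0.1698, 0.1111]
orientation: [[-0.684, 0.009, 0.73], [-0.73, -0.001, -0.684], [-0.005, -1.0, 0.007]]
force: [1.0, -0.1, -2.1]
gripper_width: 0.722
```

Emit:
move_arm(rows=[[0,0,0,0.12],[0,0,0,0.12],[0,0,0,0.12],[0,0,0,0.12],[0,0,0,0.12]])

```text
time: 9.05
eef_pos: [0.6103, -0.1692, 0.1045]
orientation: [[-0.976, -0.0, 0.216], [-0.216, 0.0, -0.976], [0.0, -1.0, -0.001]]
force: [0.0, -0.1, -2.5]
gripper_width: 0.723
```

```bash
python3 plan.py .4548 -.2472 .06 190
python3 - <<'E'
from h import *
c=camera("top")
for z in (.012,.016):
    for o in plates(c,z): print(o)
crop(c,230,140,430,280,3.5,"t6")
E
```

```text
at [ 610.3 -169.2  104.5] psi -167.5 w 0.723 t 9.05 F [ 0.  -0.1 -2.5]
shift now-axes [168.7  44.5  42.5] | shift in end axes [166.7  44.5  49.8] | turn 0.044 | dist 180.0
(array([299., 222.]), 455.3, -262.3, 122.2, 46.8, -1.2, 447.8, -260.6)
(array([377., 156.]), 716.3, -575.9, 183.3, 29.6, -72.2, 718.8, -580.5)
(array([243., 146.]), 759.4, -42.4, 154.5, 58.7, 89.4, 761.5, -38.0)
(array([299., 222.]), 454.9, -261.9, 121.9, 46.7, -1.2, 447.4, -260.2)
(array([377., 156.]), 715.2, -574.7, 182.8, 29.5, -72.2, 717.7, -579.3)
(array([243., 146.]), 758.3, -42.6, 154.1, 58.5, 89.4, 760.4, -38.2)
```

View pics/t6.png

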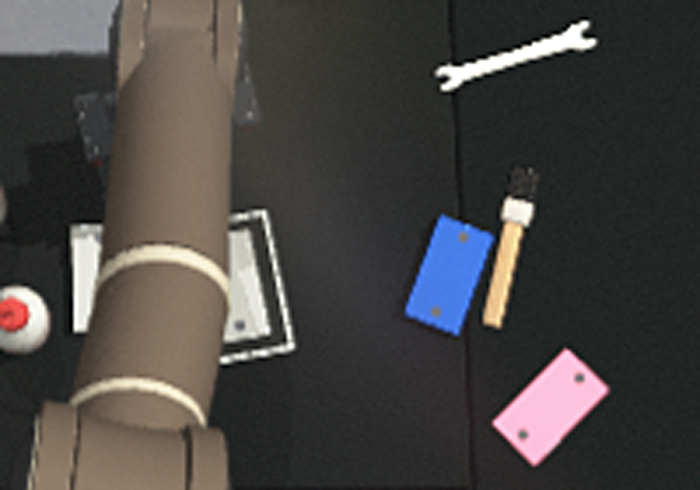

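Emit:
move_arm(rows=[[0,0,35,0.044],[0,0,40,0],[0,0,40,0],[0,0,40,0],[0,0,40,0]])

```text
time: 9.52
eef_pos: [0.6469, -0.3626, 0.1045]
orientation: [[-0.983, -0.0, 0.182], [-0.182, 0.0, -0.983], [0.0, -1.0, -0.0]]
force: [0.3, 0.2, -2.1]
gripper_width: 0.723
```

Emit:
move_arm(rows=[[0,0,35,0],[0,0,25,0],[0,0,0,0]])

```text
time: 9.77
eef_pos: [0.6552, -0.4281, 0.1034]
orientation: [[-0.985, -0.002, 0.175], [-0.175, -0.004, -0.985], [0.002, -1.0, 0.003]]
force: [-1.6, 0.0, -3.1]
gripper_width: 0.722
```

```bash
python3 plan.py .4548 -.2472 .06 190
python3 - <<'E'
from h import *
c=camera("top")
for z in (.012,.016):
    for o in plates(c,z): print(o)
crop(c,230,140,430,280,3.5,"t7")
E
```

```text
at [ 655.2 -428.1  103.4] psi -169.94 w 0.722 t 9.77 F [-1.6  0.  -3.1]
shift now-axes [ 165.6   43.  -213.3] | shift in end axes [ 166.    43.4 -212.9] | turn 0.001 | dist 273.0
(array([295., 220.]), 455.6, -245.8, 122.0, 63.9, 10.3, 458.5, -244.0)
(array([258., 219.]), 466.4, -99.7, 118.7, 59.2, -0.2, 464.3, -99.1)
(array([262., 146.]), 756.9, -93.1, 255.8, 62.7, 89.4, 761.2, -65.1)
(array([295., 220.]), 455.3, -245.5, 121.6, 63.7, 10.3, 458.1, -243.7)
(array([258., 219.]), 466.0, -99.8, 118.4, 59.0, -0.2, 463.9, -99.2)
(array([262., 146.]), 755.7, -93.1, 255.1, 62.6, 89.4, 760.0, -65.2)
```

View pics/t7.png

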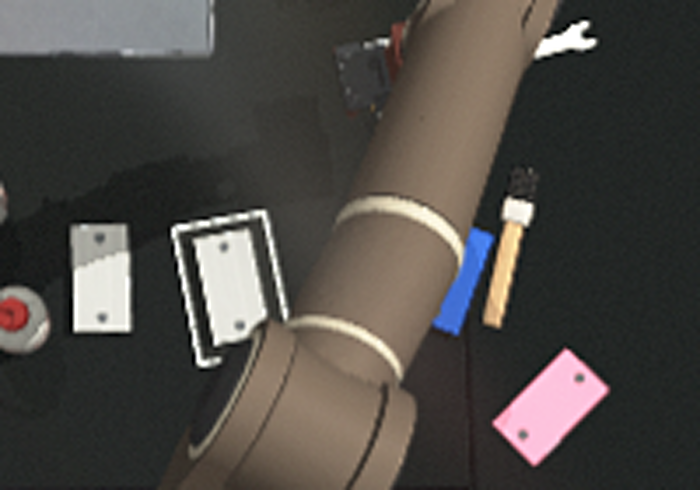

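Emit:
move_arm(rows=[[23,0,-30,0],[23,0,-30,0],[23,0,-30,0],[24,0,-31,0],[24,0,-31,0]])

```text
time: 10.23
eef_pos: [0.5138, -0.2883, 0.1043]
orientation: [[-0.983, -0.0, 0.183], [-0.183, 0.001, -0.983], [0.0, -1.0, -0.001]]
force: [1.0, 0.4, -1.2]
gripper_width: 0.72
```

Emit:
move_arm(rows=[[24,0,-31,0],[24,0,-30,0],[0,20,0,0],[0,20,0,0],[0,0,0,0]])

```text
time: 10.65
eef_pos: [0.4552, -0.2374, 0.0624]
orientation: [[-0.983, -0.003, 0.183], [-0.183, 0.002, -0.983], [0.003, -1.0, -0.003]]
force: [-1.0, -0.1, -2.6]
gripper_width: 0.72
```

```bash
python3 plan.py .4548 -.2470 .0205 190.1
```

```text
at [ 455.2 -237.4   62.4] psi -169.45 w 0.72 t 10.65 F [-1.  -0.1 -2.6]
shift now-axes [ 2.  41.8  9.5] | shift in end axes [ 2.1 41.9  9.4] | turn 0.008 | dist 43.0
```

Emit:
move_arm(rows=[[2,15,9.4,0.008],[0,12,0,0],[0,7,0,0],[0,0,0,0],[0,0,0,0]])

```text
time: 11.07
eef_pos: [0.4573, -0.249, 0.0305]
orientation: [[-0.985, -0.0, 0.172], [-0.172, 0.001, -0.985], [0.0, -1.0, -0.001]]
force: [0.2, 0.2, -2.1]
gripper_width: 0.719
```

```bash
python3 plan.py .4548 -.2470 .0205 190.1
```

```text
at [ 457.3 -249.    30.5] psi -170.07 w 0.719 t 11.07 F [ 0.2  0.2 -2.1]
shift now-axes [ 2.1 10.  -2.4] | shift in end axes [ 2.1 10.  -2.4] | turn -0.003 | dist 10.0
```

Emit:
move_arm(rows=[[2.1,4,-2.4,0],[0,3,0,0],[0,0,0,0],[0,0,0,0]])

```text
time: 11.4
eef_pos: [0.4546, -0.2475, 0.0233]
orientation: [[-0.985, 0.0, 0.171], [-0.171, -0.0, -0.985], [-0.0, -1.0, 0.0]]
force: [-0.8, -0.8, -3.0]
gripper_width: 0.722
```

```bash
python3 plan.py .4548 -.2470 .0205 190.1
```

```text
at [ 454.6 -247.5   23.3] psi -170.14 w 0.722 t 11.4 F [-0.8 -0.8 -3. ]
shift now-axes [-0.3  2.8 -0.5] | shift in end axes [-0.3  2.8 -0.5] | turn -0.004 | dist 3.0
```

Emit:
move_arm(rows=[[-0.3,2,-0.6,-0.004],[0,1,0,0],[0,0,0,0],[0,0,0,0]])

```text
time: 11.73
eef_pos: [0.455, -0.2469, 0.0203]
orientation: [[-0.985, 0.0, 0.175], [-0.175, -0.0, -0.985], [-0.0, -1.0, 0.0]]
force: [0.1, -0.2, -0.6]
gripper_width: 0.719
```

Emit:
move_arm(rows=[[0,0,0,0],[0,0,0,0],[0,0,0,0],[0,0,0,0]], jaw=0)

```text
time: 12.07
eef_pos: [0.4549, -0.2471, 0.0202]
orientation: [[-0.985, 0.0, 0.175], [-0.175, -0.0, -0.985], [-0.0, -1.0, 0.0]]
force: [-0.7, 0.4, 0.5]
gripper_width: 0.98
```

Emit:
move_arm(rows=[[0,-25,0,0],[0,-35,0,0],[0,-20,0,0],[0,0,0,0]])

```text
time: 12.4
eef_pos: [0.4573, -0.2482, 0.1044]
orientation: [[-0.985, 0.006, 0.175], [-0.175, -0.003, -0.985], [-0.006, -1.0, 0.004]]
force: [0.8, -0.2, -0.2]
gripper_width: 1.002
```

```bash
python3 plan.py .4660 -.0985 .1 179.7
python3 - <<'E'
from h import *
c=camera("top")
for o in plates(c,.012): print(o)
E
```

```text
at [ 457.3 -248.2  104.4] psi -169.94 w 1.002 t 12.4 F [ 0.8 -0.2 -0.2]
shift now-axes [ -34.7    4.  -145.8] | shift in end axes [  -8.     4.4 -149.7] | turn 0.181 | dist 150.0
(array([258., 219.]), 468.4, -97.7, 114.6, 63.3, -0.4, 468.7, -99.1)
(array([377., 156.]), 716.3, -575.9, 183.3, 29.6, -72.2, 718.6, -579.8)
(array([256., 147.]), 756.9, -93.0, 255.9, 62.7, 89.4, 759.8, -92.4)
```

```bash
python3 plan.py .4960 -.0983 .1 179.6
python3 - <<'E'
from h import *
c=camera("top");s=camera("scene"); crop(c,180,140,330,250,5,"t8")
for nm,C in(("top",c),("scene",s)):
    PP=cloud(C);h=cv2.cvtColor(C["frame"],cv2.COLOR_RGB2HSV)
    red=((h[...,0]<8)|(h[...,0]>172))&(h[...,1]>150)&(PP[...,2]>.14)&(PP[...,2]<.156)&(PP[...,1]>-.2)&(PP[...,1]<.2)
    for lo,hi in((.3,.48),(.48,.65)):
        t=PP[red&(PP[...,0]>lo)&(PP[...,0]<hi)]; print(nm,len(t),((t.min(0)+t.max(0))/2).round(3) if len(t) else 0)
E
```

```text
at [ 456.2 -247.7  102.3] psi -169.94 w 1.0 t 12.45 F [-0.2 -0.6 -0.2]
shift now-axes [ -65.2    2.2 -140.2] | shift in end axes [ -38.7    2.3 -149.7] | turn 0.183 | dist 155.0
top 48 [ 0.415 -0.008  0.145]
top 48 [0.548 0.04  0.147]
scene 74 [ 0.427 -0.093  0.148]
scene 43 [0.548 0.044 0.144]
```

View pics/t8.png

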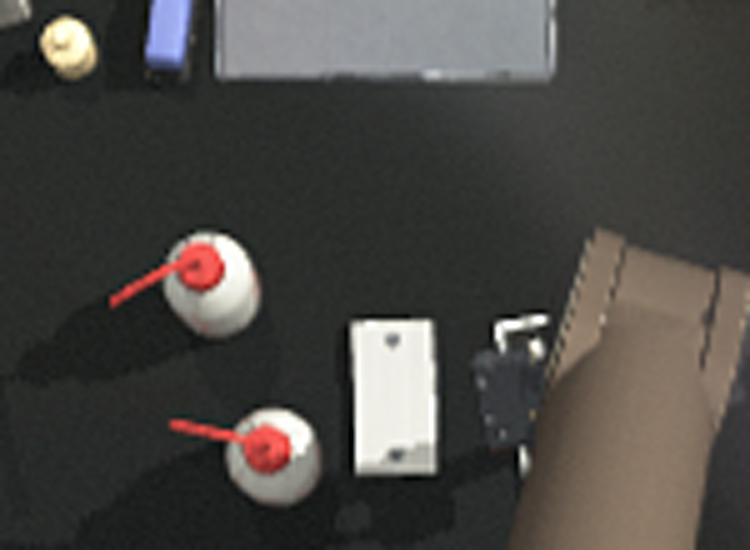

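Emit:
move_arm(rows=[[-13,0,-28,0.06],[-12,0,-29,0.06],[-10,0,-30,0.06],[-6,0,-31,0],[-5,0,-31,0]])

```text
time: 12.97
eef_pos: [0.4901, -0.0929, 0.0986]
orientation: [[-1.0, -0.002, -0.005], [0.005, 0.0, -1.0], [0.002, -1.0, -0.0]]
force: [1.1, -0.3, -0.0]
gripper_width: 1.002
```

Emit:
move_arm(rows=[[0,0,0,0],[0,0,0,0]])

```text
time: 13.13
eef_pos: [0.4902, -0.0924, 0.0988]
orientation: [[-1.0, -0.002, 0.0], [-0.0, 0.001, -1.0], [0.002, -1.0, -0.001]]
force: [0.1, -0.9, -0.8]
gripper_width: 1.002
```

```bash
python3 plan.py .4980 -.0983 .05 179.6
```

```text
at [490.2 -92.4  98.8] psi -179.99 w 1.002 t 13.13 F [ 0.1 -0.9 -0.8]
shift now-axes [-7.9 48.8  5.9] | shift in end axes [-7.8 48.8  5.9] | turn 0.007 | dist 50.0
```

Emit:
move_arm(rows=[[-7.8,0,5.9,0.007],[0,20,0,0],[0,25,0,0],[0,20,0,0],[0,15,0,0]])

```text
time: 13.55
eef_pos: [0.4977, -0.103, 0.018]
orientation: [[-1.0, -0.002, -0.015], [0.015, -0.001, -1.0], [0.002, -1.0, 0.001]]
force: [-0.2, 0.2, 0.3]
gripper_width: 0.996
```

Emit:
move_arm(rows=[[0,9,0,0],[0,0,0,0],[0,0,0,0]])

```text
time: 13.8
eef_pos: [0.4984, -0.1016, 0.0108]
orientation: [[-1.0, -0.001, -0.013], [0.013, -0.0, -1.0], [0.001, -1.0, 0.0]]
force: [0.3, 0.1, 0.3]
gripper_width: 0.998
```

```bash
python3 plan.py .4980 -.0983 .0045 179.6
```

```text
at [ 498.4 -101.6   10.8] psi 179.26 w 0.998 t 13.8 F [0.3 0.1 0.3]
shift now-axes [ 0.5  6.3 -3.3] | shift in end axes [ 0.4  6.3 -3.3] | turn -0.006 | dist 7.0
```

Emit:
move_arm(rows=[[0,6,-3.3,-0.006],[0,0,0,0],[0,0,0,0]])

```text
time: 14.05
eef_pos: [0.4989, -0.097, 0.0056]
orientation: [[-1.0, 0.001, -0.005], [0.005, -0.0, -1.0], [-0.001, -1.0, 0.0]]
force: [0.4, -0.1, 0.2]
gripper_width: 0.999
```

Emit:
move_arm(rows=[[0,0,0,0],[0,0,0,0],[0,0,0,0],[0,0,0,0],[0,0,0,0]], jaw=255, force=60)

```text
time: 14.47
eef_pos: [0.4989, -0.0975, 0.0054]
orientation: [[-1.0, 0.001, -0.005], [0.005, -0.0, -1.0], [-0.001, -1.0, 0.0]]
force: [0.1, -1.2, 1.8]
gripper_width: 0.721
```

```bash
python3 plan.py .4980 -.0983 .0045 179.6
```

```text
at [498.9 -97.5   5.4] psi 179.69 w 0.721 t 14.47 F [ 0.1 -1.2  1.8]
shift now-axes [0.9 0.9 0.8] | shift in end axes [0.9 0.9 0.8] | turn 0.002 | dist 2.0
```

Emit:
move_arm(rows=[[0,-8,0,0],[0,-20,0,0],[0,-35,0,0],[0,-35,10,0],[0,0,25,0]])

```text
time: 14.88
eef_pos: [0.5022, -0.1292, 0.1094]
orientation: [[-1.0, 0.009, 0.0], [-0.0, 0.0, -1.0], [-0.009, -1.0, -0.0]]
force: [1.9, -1.4, -3.0]
gripper_width: 0.722
```

```bash
python3 plan.py .4868 -.2413 .08 190
```

```text
at [ 502.2 -129.2  109.4] psi -179.99 w 0.722 t 14.88 F [ 1.9 -1.4 -3. ]
shift now-axes [ 15.6  29.2 112.1] | shift in end axes [ 34.6  29.4 107.7] | turn -0.174 | dist 117.0
```

Emit:
move_arm(rows=[[6,0,36,0],[6,0,38,-0.06],[5,0,34,-0.06],[0,10,0,-0.06],[0,0,0,0]])

```text
time: 15.3
eef_pos: [0.481, -0.2424, 0.0921]
orientation: [[-0.985, -0.002, 0.172], [-0.172, 0.0, -0.985], [0.002, -1.0, -0.001]]
force: [-0.2, 0.9, -3.6]
gripper_width: 0.722
```

Emit:
move_arm(rows=[[0,10,0,0],[0,0,0,0],[0,0,0,0]])

```text
time: 15.55
eef_pos: [0.4828, -0.2385, 0.0826]
orientation: [[-0.985, -0.001, 0.175], [-0.175, 0.001, -0.985], [0.001, -1.0, -0.001]]
force: [0.6, 0.4, -1.6]
gripper_width: 0.722
```

```bash
python3 plan.py .4868 -.2413 .0335 190
```

```text
at [ 482.8 -238.5   82.6] psi -169.93 w 0.722 t 15.55 F [ 0.6  0.4 -1.6]
shift now-axes [-3.6 49.1  3.5] | shift in end axes [-3.5 49.1  3.4] | turn 0.001 | dist 49.0
```

Emit:
move_arm(rows=[[-3.5,15,3.4,0],[0,15,0,0],[0,8,0,0],[0,0,0,0],[0,0,0,0]])

```text
time: 15.97
eef_pos: [0.487, -0.2422, 0.0452]
orientation: [[-0.985, -0.001, 0.175], [-0.175, 0.001, -0.985], [0.001, -1.0, -0.001]]
force: [0.1, -0.6, -3.1]
gripper_width: 0.724
```

```bash
python3 plan.py .4868 -.2413 .0335 190
```

```text
at [ 487.  -242.2   45.2] psi -169.94 w 0.724 t 15.97 F [ 0.1 -0.6 -3.1]
shift now-axes [-0.  11.7 -0.9] | shift in end axes [ 0.  11.7 -0.9] | turn 0.001 | dist 12.0
```

Emit:
move_arm(rows=[[0,5,-0.8,0],[0,4,0,0],[0,0,0,0],[0,0,0,0]])

```text
time: 16.3
eef_pos: [0.4868, -0.2422, 0.0362]
orientation: [[-0.985, -0.0, 0.174], [-0.174, -0.0, -0.985], [0.0, -1.0, 0.0]]
force: [0.9, 0.3, -3.8]
gripper_width: 0.723
```

```bash
python3 plan.py .4868 -.2413 .0335 190
```

```text
at [ 486.8 -242.2   36.2] psi -169.98 w 0.723 t 16.3 F [ 0.9  0.3 -3.8]
shift now-axes [-0.2  2.7 -0.9] | shift in end axes [-0.2  2.7 -0.9] | turn 0.0 | dist 3.0
```

Emit:
move_arm(rows=[[-0.2,2,-0.8,0],[0,1,0,0],[0,0,0,0],[0,0,0,0]])

```text
time: 16.63
eef_pos: [0.4871, -0.2414, 0.0335]
orientation: [[-0.985, 0.001, 0.174], [-0.174, -0.0, -0.985], [-0.0, -1.0, 0.0]]
force: [-0.1, 1.4, 0.7]
gripper_width: 0.721
```

Emit:
move_arm(rows=[[0,0,0,0],[0,0,0,0],[0,0,0,0],[0,0,0,0]], jaw=0)

```text
time: 16.97
eef_pos: [0.4869, -0.2415, 0.0332]
orientation: [[-0.985, 0.0, 0.174], [-0.174, -0.0, -0.985], [-0.0, -1.0, 0.0]]
force: [0.2, 0.3, 0.2]
gripper_width: 0.976
```

Emit:
move_arm(rows=[[0,-25,0,0],[0,-35,0,0],[0,-30,0,0],[-20,0,35,0],[-20,0,35,0]])

```text
time: 17.38
eef_pos: [0.5402, -0.3036, 0.1268]
orientation: [[-0.984, 0.005, 0.176], [-0.176, -0.002, -0.984], [-0.004, -1.0, 0.003]]
force: [0.8, -1.3, -0.1]
gripper_width: 1.001
```

Emit:
move_arm(rows=[[-20,0,35,0],[-20,0,35,0],[-20,0,35,0],[-20,0,35,0],[0,0,0,0]])

```text
time: 17.8
eef_pos: [0.6433, -0.4336, 0.1202]
orientation: [[-0.985, -0.0, 0.17], [-0.17, -0.002, -0.985], [0.001, -1.0, 0.002]]
force: [-2.5, 0.2, -1.5]
gripper_width: 1.003
```

```bash
python3 plan.py .4868 -.2413 .0335 190
python3 - <<'E'
from h import *
c=camera("top")
for o in plates(c,.04,.06): print(o)
crop(c,230,160,380,270,5,"t9"); s=camera("scene"); crop(s,230,150,380,260,5,"s9")
E
```

```text
at [ 643.3 -433.6  120.2] psi -170.2 w 1.003 t 17.8 F [-2.5  0.2 -1.5]
shift now-axes [ 121.5   86.3 -216.3] | shift in end axes [ 120.8   86.7 -216.5] | turn -0.004 | dist 263.0
(array([296., 221.]), 454.2, -245.0, 121.6, 67.0, 12.2, 454.5, -246.7)
(array([250., 147.]), 748.9, -69.5, 203.4, 61.6, 89.4, 752.1, -58.7)
```

View pics/t9.png

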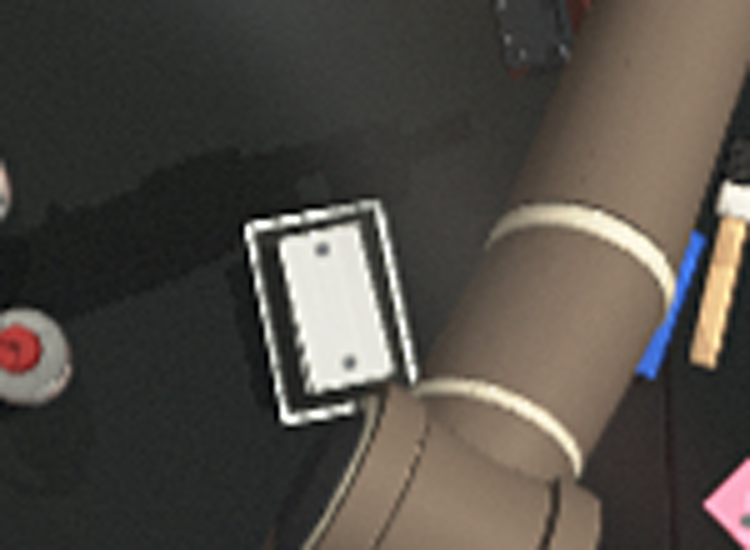

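View pics/s9.png

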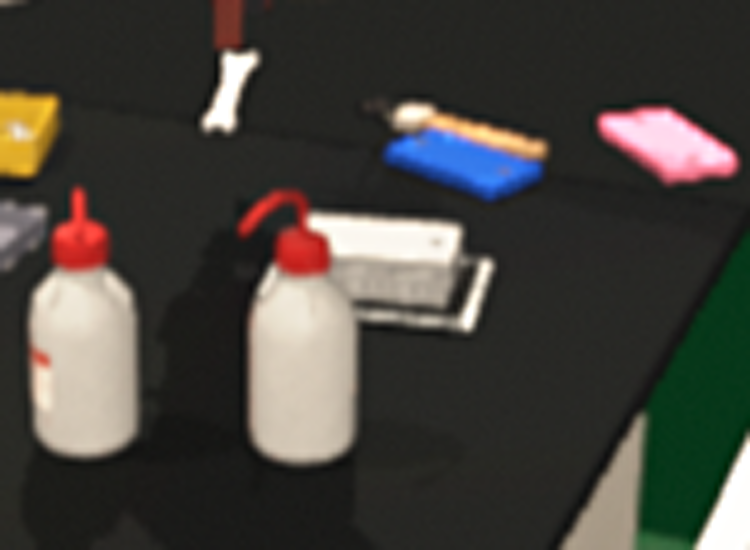

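```bash
python3 plan.py .4134 -.2543 .08 190
```

```text
at [ 641.2 -428.3  120.9] psi -170.07 w 0.996 t 17.9 F [-0.8  1.1  0.1]
shift now-axes [ 194.4   41.5 -210.6] | shift in end axes [ 194.2   40.9 -210.9] | turn -0.001 | dist 290.0
```

Emit:
move_arm(rows=[[30,0,-20,0],[32,0,-28,0],[32,0,-28,0],[32,0,-28,0],[32,0,-28,0]])

```text
time: 18.32
eef_pos: [0.4634, -0.3242, 0.1235]
orientation: [[-0.985, 0.0, 0.175], [-0.175, -0.0, -0.985], [-0.0, -1.0, 0.0]]
force: [0.2, -0.6, 0.3]
gripper_width: 1.0
```

Emit:
move_arm(rows=[[32,15,-28,0],[15,15,-26,0],[0,10,-20,0],[0,0,0,0],[0,0,0,0]])

```text
time: 18.73
eef_pos: [0.4088, -0.2619, 0.0848]
orientation: [[-0.984, -0.0, 0.176], [-0.176, -0.0, -0.984], [0.0, -1.0, 0.0]]
force: [-0.1, 0.2, 0.1]
gripper_width: 0.999
```

```bash
python3 plan.py .4134 -.2543 .033 190
```

```text
at [ 408.8 -261.9   84.8] psi -169.84 w 0.999 t 18.73 F [-0.1  0.2  0.1]
shift now-axes [-5.9 51.8 -6.7] | shift in end axes [-5.9 51.8 -6.7] | turn 0.003 | dist 53.0
```

Emit:
move_arm(rows=[[-5.9,20,-6.7,0.002],[0,18,0,0],[0,8,0,0],[0,0,0,0],[0,0,0,0]])

```text
time: 19.15
eef_pos: [0.4143, -0.2564, 0.0386]
orientation: [[-0.985, -0.0, 0.172], [-0.172, -0.0, -0.985], [0.0, -1.0, 0.0]]
force: [0.5, 0.0, 0.3]
gripper_width: 1.001
```

```bash
python3 plan.py .4134 -.2543 .033 190
```

```text
at [ 414.3 -256.4   38.6] psi -170.12 w 1.001 t 19.15 F [0.5 0.  0.3]
shift now-axes [ 0.5  5.6 -2.2] | shift in end axes [ 0.5  5.6 -2.2] | turn -0.002 | dist 6.0
```

Emit:
move_arm(rows=[[0,5.5,-2.2,-0.002],[0,0,0,0],[0,0,0,0]])

```text
time: 19.4
eef_pos: [0.414, -0.2539, 0.0331]
orientation: [[-0.985, 0.0, 0.174], [-0.174, -0.0, -0.985], [-0.0, -1.0, 0.0]]
force: [0.5, 0.1, 0.9]
gripper_width: 1.0
```

```bash
python3 plan.py .4134 -.2543 .033 190
```

```text
at [ 414.  -253.9   33.1] psi -169.99 w 1.0 t 19.4 F [0.5 0.1 0.9]
shift now-axes [0.6 0.1 0.3] | shift in end axes [0.6 0.1 0.3] | turn 0.0 | dist 1.0
```

Good. Grip the top plate near its end.

Emit:
move_arm(rows=[[0,0,0,0],[0,0,0,0],[0,0,0,0],[0,0,0,0],[0,0,0,0]], jaw=255, force=60)

```text
time: 19.82
eef_pos: [0.4138, -0.2542, 0.033]
orientation: [[-0.985, 0.0, 0.174], [-0.174, -0.001, -0.985], [-0.0, -1.0, 0.001]]
force: [-0.5, -1.6, 2.4]
gripper_width: 0.722
```

Emit:
move_arm(rows=[[0,-3,0,0],[0,-6,0,0],[0,-20,0,0],[0,-30,0,0],[0,0,0,0]])

```text
time: 20.23
eef_pos: [0.4161, -0.2546, 0.0961]
orientation: [[-0.985, 0.005, 0.174], [-0.174, -0.003, -0.985], [-0.005, -1.0, 0.003]]
force: [1.0, -0.6, -1.7]
gripper_width: 0.718
```

```bash
python3 plan.py .4134 -.2543 .033 190
python3 - <<'E'
from h import *
s=camera("scene"); crop(s,230,120,380,230,5,"s10"); c=camera("top"); crop(c,230,160,380,270,5,"t10")
E
```

```text
at [ 416.1 -254.6   96.1] psi -169.98 w 0.718 t 20.23 F [ 1.  -0.6 -1.7]
shift now-axes [ 2.9 63.1 -1. ] | shift in end axes [ 2.6 63.1 -0.8] | turn 0.0 | dist 63.0
```

View pics/s10.png

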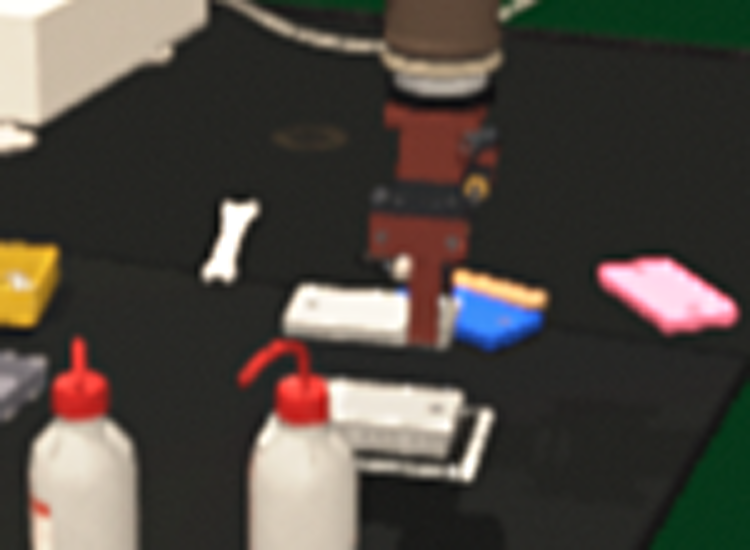

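```bash
python3 plan.py .540 -.1244 .096 -96.8
```

```text
at [ 414.3 -254.    92.8] psi -169.98 w 0.719 t 20.33 F [ 0.5 -0.3 -3.7]
shift now-axes [-146.3   -3.1 -105.7] | shift in end axes [-143.5   -3.2  109.4] | turn -1.277 | dist 181.0
```

Emit:
move_arm(rows=[[-30,0,-20,0],[-33,0,-24,0],[-33,0,-24,0],[-33,0,-24,0],[-16,0,-12,0]])

```text
time: 20.75
eef_pos: [0.541, -0.1207, 0.0906]
orientation: [[-0.984, 0.0, 0.178], [-0.178, 0.003, -0.984], [-0.001, -1.0, -0.003]]
force: [1.6, 0.5, -1.8]
gripper_width: 0.723
```

Emit:
move_arm(rows=[[0,0,0,-0.1],[0,0,0,-0.12],[0,0,0,-0.12],[0,0,0,-0.12],[0,0,0,-0.12]])

```text
time: 21.17
eef_pos: [0.5374, -0.1257, 0.0901]
orientation: [[-0.724, -0.003, 0.69], [-0.69, 0.001, -0.724], [0.002, -1.0, -0.002]]
force: [0.7, -0.4, -2.2]
gripper_width: 0.719
```

Emit:
move_arm(rows=[[0,0,0,-0.12],[0,0,0,-0.12],[0,0,0,-0.12],[0,0,0,-0.12],[0,0,0,-0.12]])

```text
time: 21.58
eef_pos: [0.5374, -0.1258, 0.0902]
orientation: [[-0.208, -0.002, 0.978], [-0.978, 0.001, -0.208], [-0.0, -1.0, -0.003]]
force: [0.7, 0.5, -3.5]
gripper_width: 0.72
```

```bash
python3 plan.py .540 -.1244 .06 -96.8
```

```text
at [ 537.4 -125.8   90.2] psi -102.02 w 0.72 t 21.58 F [ 0.7  0.5 -3.5]
shift now-axes [-1.9 30.2  2.3] | shift in end axes [-1.7 30.2  2.4] | turn -0.091 | dist 30.0
```

Emit:
move_arm(rows=[[-2,15,2.4,-0.091],[0,20,0,0],[0,15,0,0],[0,8,0,0],[0,0,0,0]])

```text
time: 22.0
eef_pos: [0.5391, -0.1243, 0.031]
orientation: [[-0.124, -0.005, 0.992], [-0.992, 0.001, -0.124], [-0.001, -1.0, -0.005]]
force: [-1.1, -0.6, -1.8]
gripper_width: 0.719
```

```bash
python3 plan.py .540 -.1244 .010 -96.8
python3 - <<'E'
from h import *
s=camera("scene"); crop(s,200,140,350,250,5,"s11"); c=camera("top"); crop(c,180,150,330,260,5,"t11")
E
```

```text
at [ 539.1 -124.3   31. ] psi -97.15 w 0.719 t 22.0 F [-1.1 -0.6 -1.8]
shift now-axes [ 0. 21.  1.] | shift in end axes [ 0.  21.   0.9] | turn -0.006 | dist 21.0
```

View pics/t11.png

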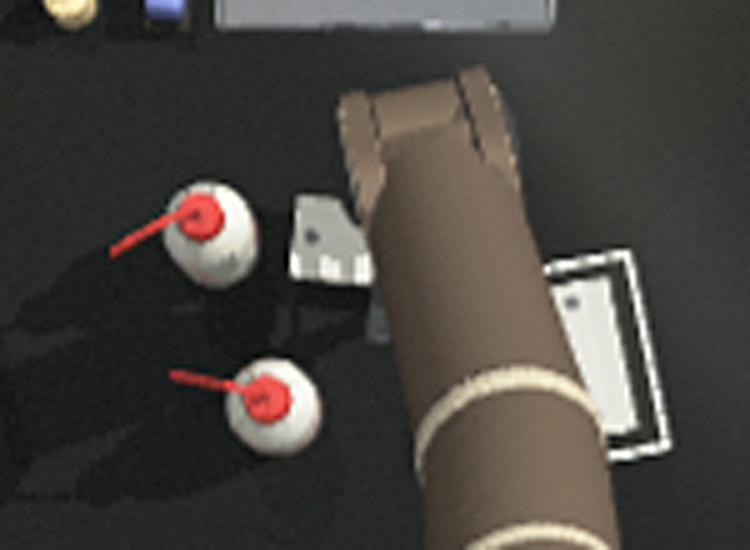

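View pics/s11.png

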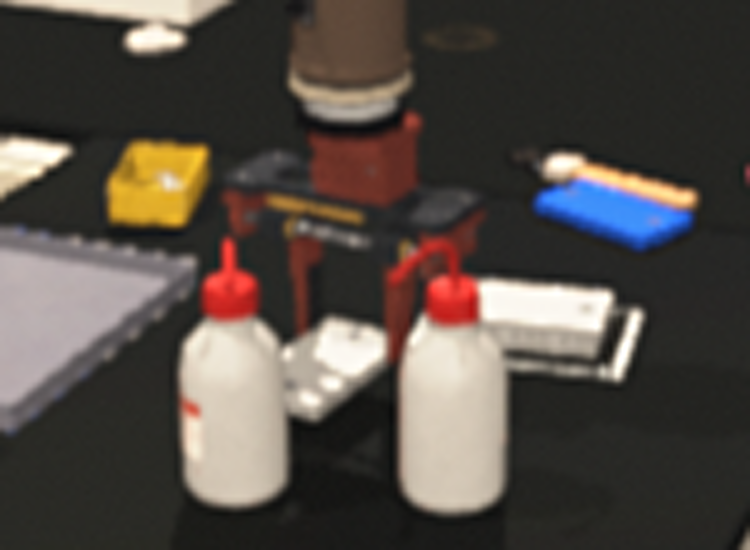

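Emit:
move_arm(rows=[[0,10,0.9,-0.006],[0,8,0,0],[0,2,0,0],[0,0,0,0],[0,0,0,0]])

```text
time: 22.52
eef_pos: [0.5421, -0.1248, 0.0137]
orientation: [[-0.119, -0.0, 0.993], [-0.993, 0.0, -0.119], [-0.0, -1.0, -0.0]]
force: [0.4, 0.1, -2.2]
gripper_width: 0.718
```

```bash
python3 plan.py .540 -.1244 .010 -96.8
python3 - <<'E'
from h import *
s=camera("scene"); Q=cloud(s); a=s["frame"]; crop(s,240,170,310,230,10,"s12")
E
```

```text
at [ 542.1 -124.8   13.7] psi -96.81 w 0.718 t 22.52 F [ 0.4  0.1 -2.2]
shift now-axes [-0.1  3.7 -2.1] | shift in end axes [-0.1  3.7 -2.1] | turn -0.0 | dist 4.0
```

View pics/s12.png

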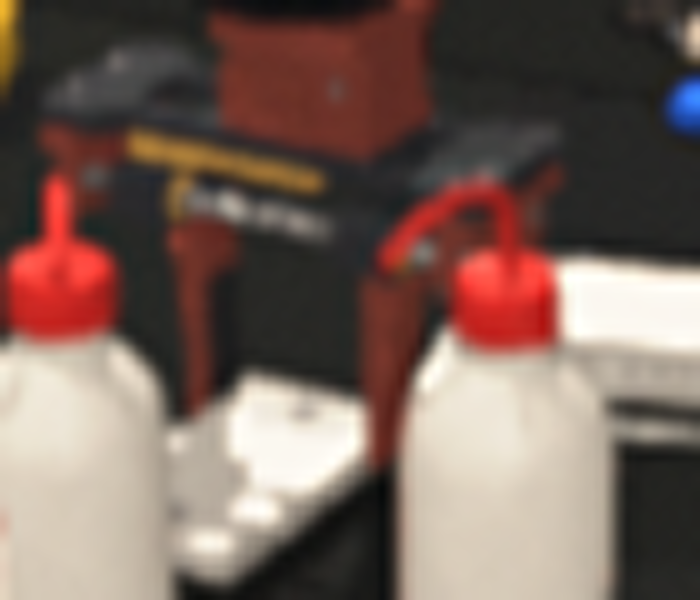

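Emit:
move_arm(rows=[[-5,3,-1,0],[-5,0,-1,0],[-5,0,0,0],[-5,0,0,0],[-5,0,0,0]])

```text
time: 22.98
eef_pos: [0.5433, -0.0989, 0.0109]
orientation: [[-0.118, 0.0, 0.993], [-0.993, 0.0, -0.118], [-0.0, -1.0, 0.0]]
force: [0.8, 0.5, -2.9]
gripper_width: 0.722
```

Emit:
move_arm(rows=[[-4,0,0,0],[-4,0,0,0],[-5,0,0,0],[-6,0,0,0],[-7,0,0,0]])

```text
time: 23.4
eef_pos: [0.5463, -0.0738, 0.0108]
orientation: [[-0.119, -0.0, 0.993], [-0.993, -0.0, -0.119], [0.0, -1.0, -0.0]]
force: [-0.4, -1.5, -2.6]
gripper_width: 0.72
```

```bash
python3 plan.py .5808 .2143 .010 -96.8
python3 - <<'E'
from h import *
s=camera("scene"); crop(s,190,140,340,250,5,"s13");c=camera("top"); crop(c,180,150,330,260,5,"t13")
E
```

```text
at [546.3 -73.8  10.8] psi -96.85 w 0.72 t 23.4 F [-0.4 -1.5 -2.6]
shift now-axes [-2.902e+02  7.000e-01 -1.000e-01] | shift in end axes [-2.902e+02  8.000e-01  2.000e-01] | turn -0.001 | dist 290.0
```

View pics/s13.png

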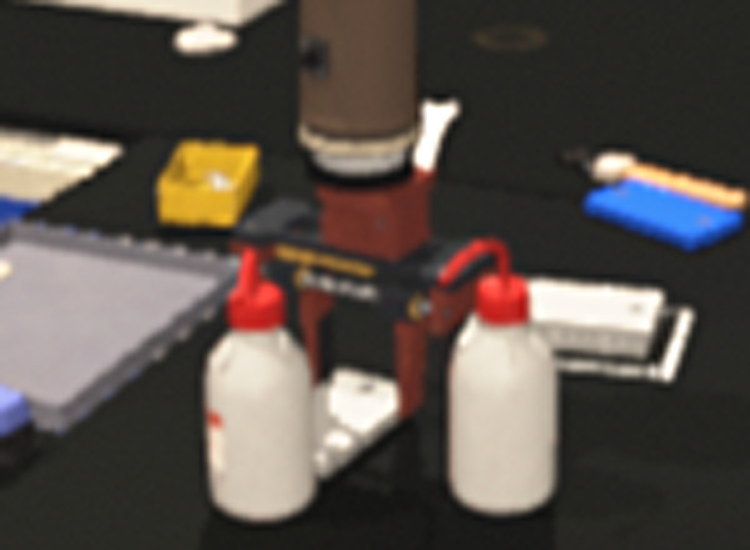

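View pics/t13.png

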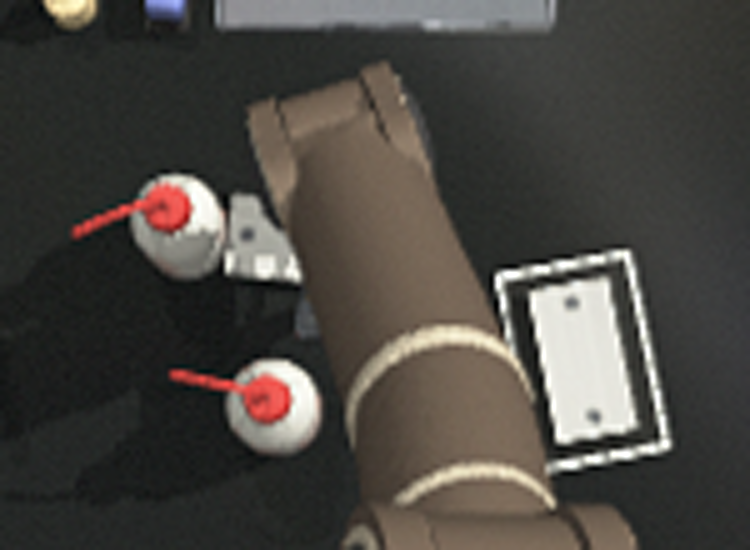

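Emit:
move_arm(rows=[[-8,0,0,0],[-10,0,0,0],[-12,0,0,0],[-12,0,0,0],[-12,0,0,0]])

```text
time: 23.92
eef_pos: [0.5528, -0.0185, 0.0108]
orientation: [[-0.118, 0.0, 0.993], [-0.993, 0.0, -0.118], [-0.0, -1.0, -0.0]]
force: [-0.2, -1.3, -2.6]
gripper_width: 0.716
```

Emit:
move_arm(rows=[[-12,0,0,0],[-12,0,0,0],[-12,0,0,0],[-12,0,0,0],[-10,0,0,0]])

```text
time: 24.33
eef_pos: [0.5596, 0.0391, 0.0108]
orientation: [[-0.118, -0.0, 0.993], [-0.993, 0.0, -0.118], [-0.0, -1.0, -0.0]]
force: [0.1, -0.1, -2.7]
gripper_width: 0.72
```

```bash
cat > bot.py <<'E'
from h import *
import sys
n=sys.argv[1]
c=camera("top");s=camera("scene")
B=np.array([.538,.382]); bx=np.array([-.0574,.9984]); by=np.array([-.9984,-.0574])
for nm,C in(("top",c),("scene",s)):
    PP=cloud(C);h=cv2.cvtColor(C["frame"],cv2.COLOR_RGB2HSV)
    red=(((h[...,0]<8)|(h[...,0]>172))&(h[...,1]>150)&(h[...,2]>110)&(PP[...,2]>.10)&(PP[...,2]<.2)&(PP[...,1]>-.07)&(PP[...,1]<.45)&(PP[...,0]>.3)&(PP[...,0]<.72)).astype(np.uint8)
    for k in cv2.findContours(red,cv2.RETR_EXTERNAL,cv2.CHAIN_APPROX_NONE)[0]:
        if cv2.contourArea(k)<25: continue
        mk=np.zeros_like(red); cv2.drawContours(mk,[k],-1,1,-1); t=PP[(mk>0)&(red>0)]; zt=t[:,2].max(); t=t[(t[:,2]>.140)&(t[:,2]<.154)]
        if len(t)<5: continue
        m=(t.min(0)+t.max(0))/2; d=m[:2]-B; print(nm,len(t),m.round(3),"bay",(d@bx).round(3),(d@by).round(3),"ztop",zt.round(3))
crop(s,130,130,330,290,4,"s"+n); crop(c,120,140,300,260,4.4,"t"+n)
E
python3 plan.py .5808 .2143 .010 -96.8; python3 bot.py 14
```

```text
at [559.6  39.1  10.8] psi -96.77 w 0.72 t 24.33 F [ 0.1 -0.1 -2.7]
shift now-axes [-176.5    0.8    0.4] | shift in end axes [-176.5    0.8    0.3] | turn 0.0 | dist 177.0
top 49 [0.568 0.174 0.146] bay -0.209 -0.018 ztop 0.189
scene 51 [0.566 0.183 0.147] bay -0.201 -0.017 ztop 0.184
scene 12 [0.531 0.066 0.147] bay -0.315 0.025 ztop 0.182
scene 47 [ 0.416 -0.004  0.146] bay -0.378 0.144 ztop 0.185
```

View pics/s14.png

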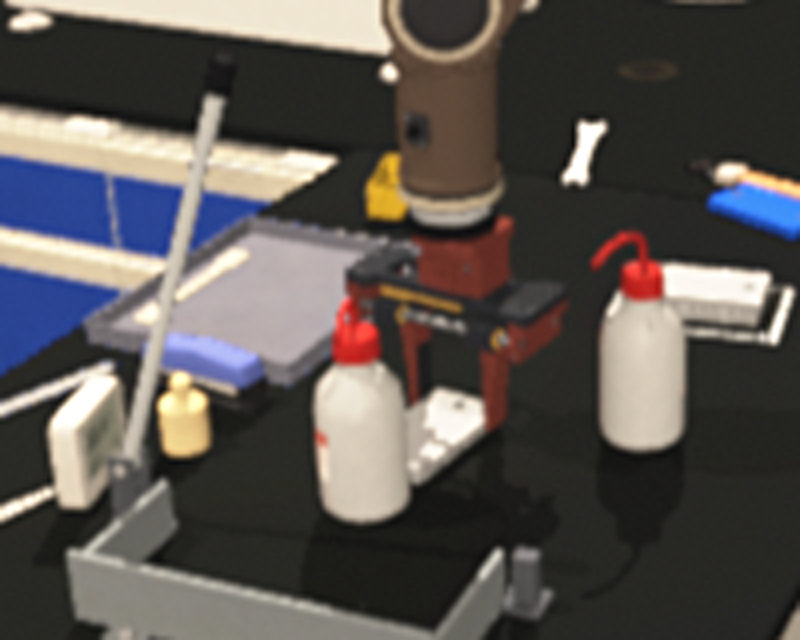

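Emit:
move_arm(rows=[[-8,0,0,0],[-10,0,0,0],[-12,0,0,0],[-12,0,0,0],[-12,0,0,0]])

```text
time: 24.85
eef_pos: [0.566, 0.0923, 0.0108]
orientation: [[-0.119, 0.0, 0.993], [-0.993, 0.0, -0.119], [-0.0, -1.0, -0.0]]
force: [0.6, -1.4, -3.7]
gripper_width: 0.72
```

Emit:
move_arm(rows=[[-12,0,0,0],[-12,0,0,0],[-12,0,0,0],[-12,0,0,0],[-8,0,0,0]])

```text
time: 25.27
eef_pos: [0.5727, 0.1488, 0.0108]
orientation: [[-0.117, 0.0, 0.993], [-0.993, 0.001, -0.117], [-0.001, -1.0, 0.0]]
force: [-0.5, -0.4, -2.6]
gripper_width: 0.721
```

```bash
python3 plan.py .5808 .2143 .010 -96.8; python3 bot.py 15
```

```text
at [572.7 148.8  10.8] psi -96.75 w 0.721 t 25.27 F [-0.5 -0.4 -2.6]
shift now-axes [-66.    0.9   0.4] | shift in end axes [-66.1   0.8   0.3] | turn 0.001 | dist 66.0
top 50 [0.583 0.284 0.146] bay -0.1 -0.039 ztop 0.187
scene 64 [0.578 0.289 0.146] bay -0.095 -0.035 ztop 0.184
scene 46 [0.563 0.174 0.147] bay -0.209 -0.013 ztop 0.181
scene 49 [ 0.416 -0.006  0.146] bay -0.38 0.144 ztop 0.185
```

View pics/s15.png

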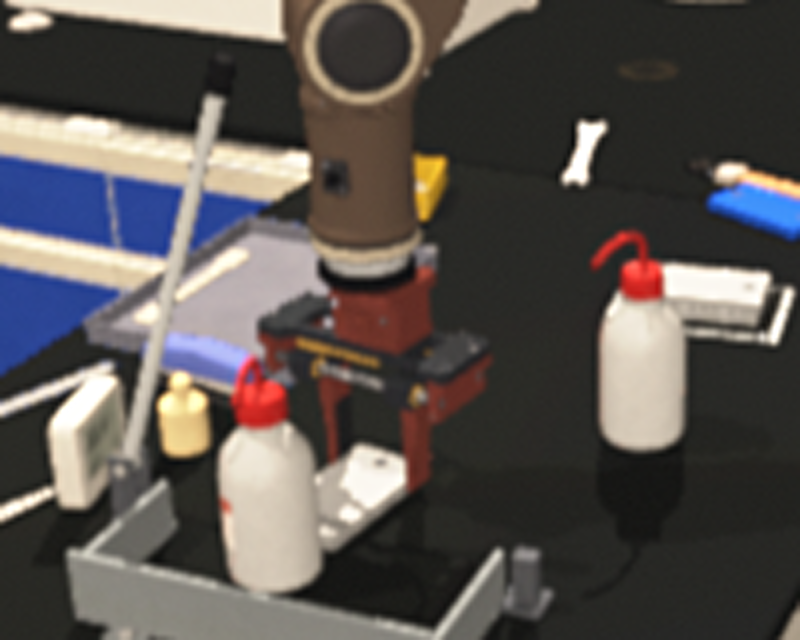

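View pics/t15.png

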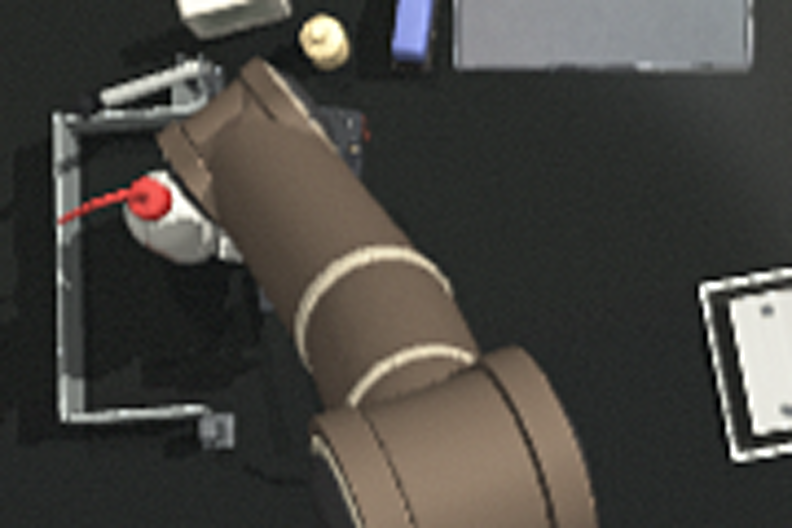

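Run:
```python
from h import *
h0=np.array([.715,.272,.05]); t0=np.array([.596,.271,.385]); v=t0-h0
for n in("scene","top"):
    C=camera(n); Q=cloud(C).reshape(-1,3); a=C["frame"].reshape(-1,3)
    m=(C["range_z"].reshape(-1)>0)&(Q[:,0]>.35)&(Q[:,0]<.8)&(Q[:,1]>-.1)&(Q[:,1]<.45)&(Q[:,2]>.09)&(Q[:,2]<.75)
    q=Q[m]
    s=np.clip((q-h0)@v/(v@v),0,1); dist=np.linalg.norm(q-(h0+s[:,None]*v),axis=1)
    arm=(dist>.03)&~((q[:,2]<.2)&(q[:,1]>.2)); 
    i=np.argmin(np.where(arm,dist,9)); print(n,"now",dist[i].round(3),q[i].round(3))
    for sh in (30,50,60,66,75):
        qq=q[arm]+np.array([.1187,.993,0])*sh/1000
        s=np.clip((qq-h0)@v/(v@v),0,1); d2=np.linalg.norm(qq-(h0+s[:,None]*v),axis=1); i=np.argmin(d2); print(sh,d2[i].round(3),qq[i].round(3))
```

```text
scene now 0.059 [0.576 0.217 0.373]
30 0.031 [0.584 0.244 0.372]
50 0.015 [0.589 0.259 0.381]
60 0.007 [0.591 0.267 0.384]
66 0.003 [0.594 0.268 0.385]
75 0.006 [0.595 0.277 0.385]
top now 0.07 [0.576 0.205 0.399]
30 0.042 [0.58  0.235 0.399]
50 0.022 [0.597 0.249 0.376]
60 0.012 [0.598 0.259 0.376]
66 0.006 [0.599 0.265 0.376]
75 0.002 [0.598 0.269 0.383]
```

```bash
cat > clr.py <<'E'
from h import *
h0=np.array([.715,.272,.05]); t0=np.array([.596,.271,.385]); v=t0-h0
def armpts():
    st=read_state(); tool=np.array(st["eef_pos"]); out=[]
    for n in("scene","top"):
        C=camera(n); Q=cloud(C).reshape(-1,3)
        m=(C["range_z"].reshape(-1)>0)&(Q[:,0]>.35)&(Q[:,0]<.8)&(Q[:,1]>-.1)&(Q[:,1]<.45)&(Q[:,2]>.2)&(Q[:,2]<.75)
        q=Q[m]; s=np.clip((q-h0)@v/(v@v),0,1); d=np.linalg.norm(q-(h0+s[:,None]*v),axis=1); out.append(q[d>.035])
    q=np.vstack(out); az=np.arctan2(tool[1],tool[0]); R=np.array([[np.cos(az),np.sin(az)],[-np.sin(az),np.cos(az)]])
    rel=q.copy(); rel[:,:2]=(q[:,:2]-tool[:2])@R.T  # radial, tangential
    rel=rel[np.hypot(rel[:,0],rel[:,1])<.16]
    mir=rel.copy(); mir[:,1]*=-1
    return np.vstack([rel,mir])
def clear(rel,x,y):
    az=np.arctan2(y,x); R=np.array([[np.cos(az),-np.sin(az)],[np.sin(az),np.cos(az)]])
    q=rel.copy(); q[:,:2]=rel[:,:2]@R.T+[x,y]
    s=np.clip((q-h0)@v/(v@v),0,1); return np.linalg.norm(q-(h0+s[:,None]*v),axis=1).min()-.010
if __name__=="__main__":
    rel=armpts(); np.save("rel.npy",rel)
    for zz in (.25,.3,.35,.4,.45): 
        w=rel[abs(rel[:,2]-zz)<.02]; print(zz,len(w),w[:,:2].min(0).round(3),w[:,:2].max(0).round(3))
    B=np.array([.538,.382]); bx=np.array([-.0574,.9984]); by=np.array([-.9984,-.0574])
    for X in (-.21,-.19,-.17,-.15,-.13,-.10):
        print(X,[(Y,round(float(clear(rel,*(B+X*bx+Y*by))),3)) for Y in (-.03,-.01,.01,.03,.05,.07,.09)])
E
python3 clr.py
```

```text
0.25 688 [-0.04  -0.051] [0.035 0.051]
0.3 720 [-0.042 -0.048] [0.036 0.048]
0.35 856 [-0.071 -0.062] [0.06  0.062]
0.4 2096 [-0.098 -0.069] [0.057 0.069]
0.45 2132 [-0.141 -0.071] [0.023 0.071]
-0.21 [(-0.03, 0.025), (-0.01, 0.037), (0.01, 0.047), (0.03, 0.06), (0.05, 0.071), (0.07, 0.084), (0.09, 0.1)]
-0.19 [(-0.03, 0.01), (-0.01, 0.02), (0.01, 0.032), (0.03, 0.043), (0.05, 0.057), (0.07, 0.073), (0.09, 0.09)]
-0.17 [(-0.03, -0.006), (-0.01, 0.004), (0.01, 0.015), (0.03, 0.029), (0.05, 0.047), (0.07, 0.066), (0.09, 0.085)]
-0.15 [(-0.03, -0.008), (-0.01, -0.007), (0.01, 0.003), (0.03, 0.023), (0.05, 0.041), (0.07, 0.058), (0.09, 0.076)]
-0.13 [(-0.03, 0.001), (-0.01, -0.009), (0.01, -0.002), (0.03, 0.015), (0.05, 0.033), (0.07, 0.053), (0.09, 0.072)]
-0.1 [(-0.03, -0.006), (-0.01, -0.006), (0.01, -0.002), (0.03, 0.017), (0.05, 0.036), (0.07, 0.056), (0.09, 0.076)]
```

Emit:
move_arm(rows=[[10,0,0,0],[20,0,0,0],[20,0,0,0.05],[15,0,0,0.1],[0,0,0,0.12]])

```text
time: 25.98
eef_pos: [0.5634, 0.0755, 0.0104]
orientation: [[-0.389, -0.002, 0.921], [-0.921, -0.003, -0.389], [0.004, -1.0, -0.0]]
force: [-0.4, -0.4, -3.3]
gripper_width: 0.722
```

Emit:
move_arm(rows=[[0,-5,0,0.12],[0,0,0,0.12],[0,0,0,0.12],[0,0,0,0.12],[0,0,0,0.12]])

```text
time: 26.4
eef_pos: [0.564, 0.0804, 0.0159]
orientation: [[-0.84, 0.0, 0.543], [-0.543, -0.0, -0.84], [0.0, -1.0, 0.0]]
force: [0.1, 0.1, -3.4]
gripper_width: 0.718
```

Emit:
move_arm(rows=[[0,0,0,0.12],[0,0,0,0.12],[0,0,0,0.12],[0,0,0,0.12],[0,0,0,0.044]])

```text
time: 26.82
eef_pos: [0.564, 0.0806, 0.0159]
orientation: [[-0.999, -0.0, 0.049], [-0.049, -0.0, -0.999], [0.0, -1.0, 0.0]]
force: [0.9, -0.7, -3.0]
gripper_width: 0.722
```

```bash
python3 plan.py .5007 .1945 .011 -176.7; python3 bot.py 16
```

```text
at [564.   80.6  15.9] psi -177.17 w 0.722 t 26.82 F [ 0.9 -0.7 -3. ]
shift now-axes [  57.6    4.9 -116.9] | shift in end axes [  56.6    4.9 -117.3] | turn -0.008 | dist 130.0
top 48 [ 0.415 -0.008  0.147] bay -0.382 0.145 ztop 0.19
top 48 [0.582 0.285 0.146] bay -0.099 -0.038 ztop 0.19
scene 63 [0.579 0.289 0.146] bay -0.095 -0.036 ztop 0.186
scene 42 [0.557 0.121 0.148] bay -0.261 -0.004 ztop 0.188
scene 47 [ 0.415 -0.006  0.146] bay -0.381 0.145 ztop 0.177
```

View pics/s16.png

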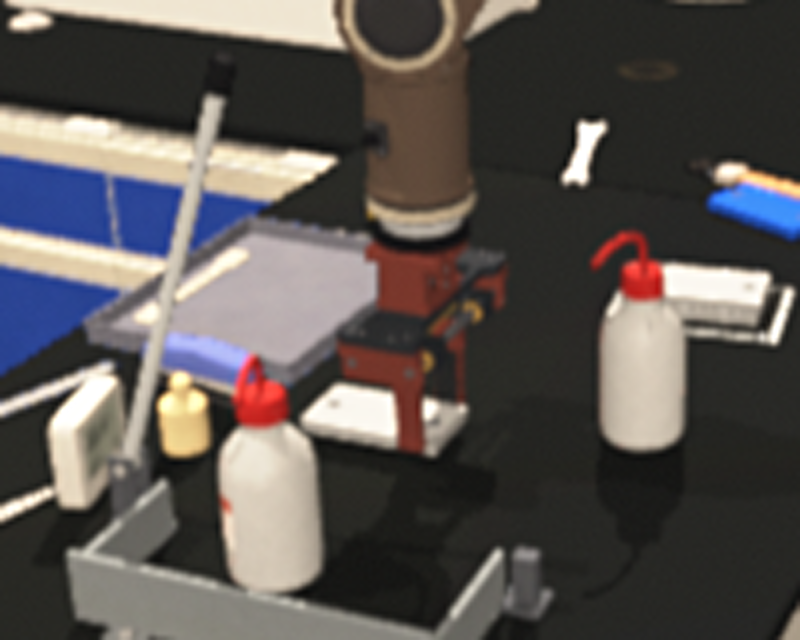

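Emit:
move_arm(rows=[[20,5,-20,0],[20,0,-25,-0.008],[17,0,-25,0],[0,0,-20,0],[0,0,-12,0]])

```text
time: 27.33
eef_pos: [0.4998, 0.1824, 0.011]
orientation: [[-0.998, -0.0, 0.07], [-0.07, 0.001, -0.998], [0.0, -1.0, -0.001]]
force: [1.0, -0.3, -2.1]
gripper_width: 0.72
```

```bash
python3 plan.py .4958 .2794 .011 -176.7; python3 bot.py 17
```

```text
at [499.8 182.4  11. ] psi -175.99 w 0.72 t 27.33 F [ 1.  -0.3 -2.1]
shift now-axes [ -2.8   0.1 -97. ] | shift in end axes [ -1.6   0.  -97.1] | turn 0.012 | dist 97.0
top 51 [ 0.415 -0.008  0.147] bay -0.382 0.145 ztop 0.191
top 37 [0.583 0.285 0.147] bay -0.099 -0.04 ztop 0.189
scene 66 [0.58  0.29  0.146] bay -0.095 -0.036 ztop 0.185
scene 48 [0.497 0.224 0.147] bay -0.155 0.05 ztop 0.183
scene 49 [ 0.416 -0.004  0.147] bay -0.378 0.144 ztop 0.186
```

View pics/s17.png

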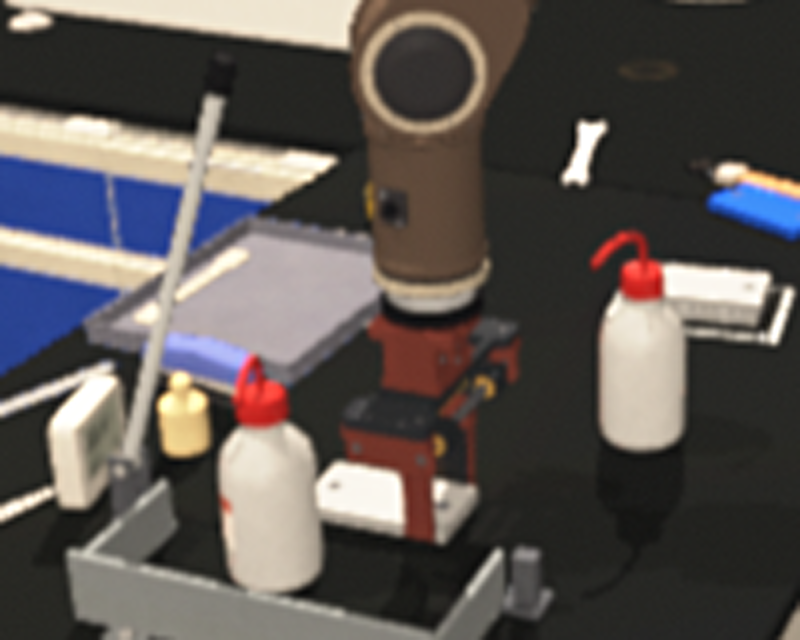

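Emit:
move_arm(rows=[[-1.5,0,-6,0.006],[0,0,-6,0.006],[0,0,-6,0],[0,0,-5,0],[0,0,-5,0]])

```text
time: 27.85
eef_pos: [0.5009, 0.2085, 0.0107]
orientation: [[-0.999, -0.0, 0.053], [-0.053, -0.0, -0.999], [0.0, -1.0, 0.0]]
force: [-0.0, -0.2, -3.2]
gripper_width: 0.721
```

Emit:
move_arm(rows=[[0,0,-5,0],[0,0,-6,0],[0,0,-7,0],[0,0,-8,0],[0,0,-8,0]])

```text
time: 28.27
eef_pos: [0.4989, 0.2431, 0.0107]
orientation: [[-0.999, -0.0, 0.054], [-0.054, -0.0, -0.999], [0.0, -1.0, 0.0]]
force: [0.6, -1.0, -3.8]
gripper_width: 0.722
```

```bash
python3 plan.py .4958 .2794 .011 -176.7; python3 bot.py 18
```

```text
at [498.9 243.1  10.7] psi -176.93 w 0.722 t 28.27 F [ 0.6 -1.  -3.8]
shift now-axes [  1.1  -0.3 -36.4] | shift in end axes [  1.   -0.3 -36.4] | turn -0.004 | dist 36.0
top 51 [ 0.415 -0.008  0.147] bay -0.382 0.145 ztop 0.187
scene 73 [0.577 0.321 0.147] bay -0.064 -0.035 ztop 0.185
scene 56 [0.496 0.286 0.147] bay -0.093 0.047 ztop 0.182
scene 49 [ 0.416 -0.003  0.146] bay -0.378 0.144 ztop 0.185
```

View pics/s18.png

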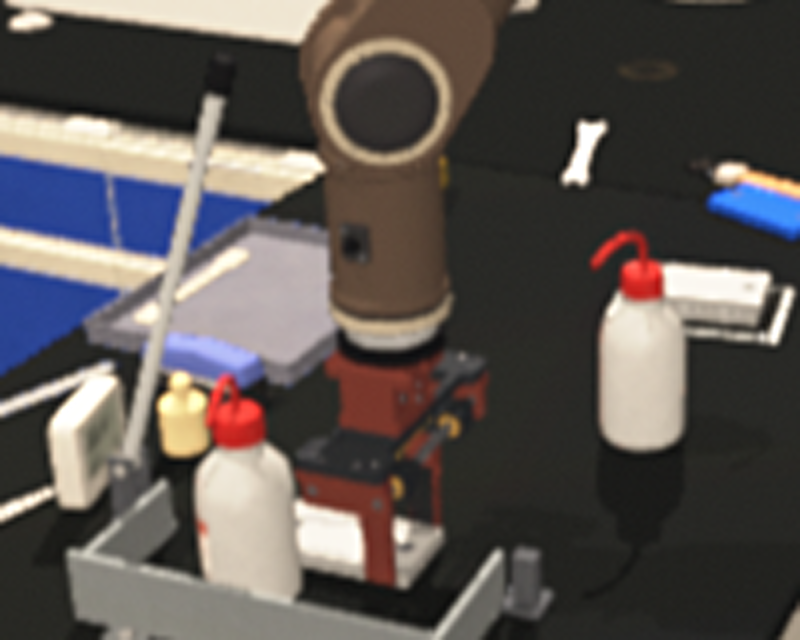

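Emit:
move_arm(rows=[[0,0,-6,0],[0,0,-6,0],[0,0,-6,0],[0,0,-5,0],[0,0,-3,0]])

```text
time: 28.78
eef_pos: [0.4974, 0.2694, 0.0108]
orientation: [[-0.999, -0.0, 0.054], [-0.054, 0.0, -0.999], [0.0, -1.0, -0.0]]
force: [-0.0, -1.0, -2.8]
gripper_width: 0.721
```

Emit:
move_arm(rows=[[0,0,-2,0],[0,0,-2,0],[0,0,0,0]])

```text
time: 29.03
eef_pos: [0.4973, 0.2728, 0.0108]
orientation: [[-0.999, 0.0, 0.054], [-0.054, 0.0, -0.999], [-0.0, -1.0, -0.0]]
force: [-0.6, -0.6, -3.5]
gripper_width: 0.724
```

```bash
python3 plan.py .4958 .2794 .011 -176.7; python3 bot.py 19
```

```text
at [497.3 272.8  10.8] psi -176.9 w 0.724 t 29.03 F [-0.6 -0.6 -3.5]
shift now-axes [ 1.1 -0.2 -6.7] | shift in end axes [ 1.1 -0.2 -6.7] | turn -0.003 | dist 7.0
top 52 [ 0.415 -0.008  0.146] bay -0.382 0.145 ztop 0.189
scene 77 [0.578 0.345 0.147] bay -0.039 -0.038 ztop 0.185
scene 65 [0.493 0.314 0.147] bay -0.065 0.049 ztop 0.183
scene 49 [ 0.415 -0.006  0.145] bay -0.38 0.145 ztop 0.186
```

View pics/s19.png

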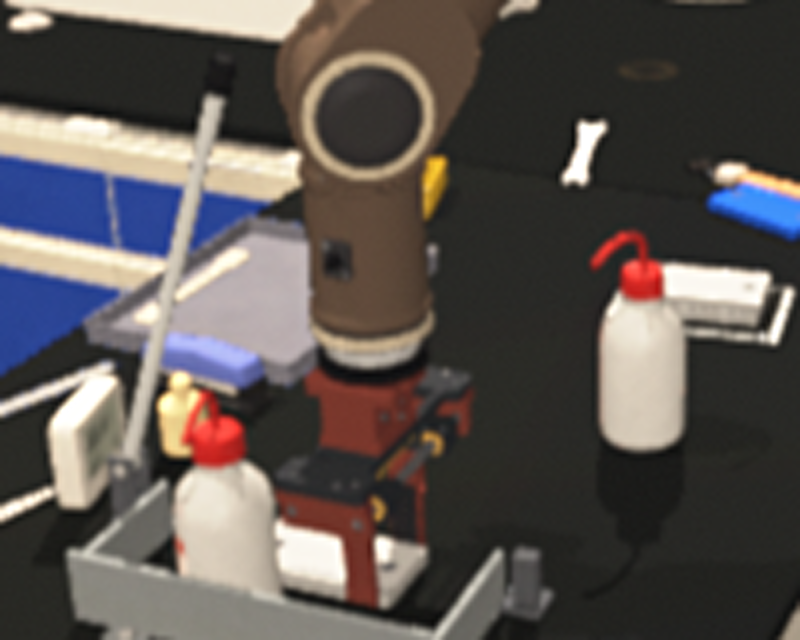

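Emit:
move_arm(rows=[[0,0,-2,0],[0,0,-2,0],[0,0,0,0]])

```text
time: 29.38
eef_pos: [0.4972, 0.2767, 0.0108]
orientation: [[-0.999, 0.0, 0.054], [-0.054, 0.0, -0.999], [-0.0, -1.0, -0.0]]
force: [-0.8, -1.5, -2.5]
gripper_width: 0.719
```

Emit:
move_arm(rows=[[0,0,-1.5,0],[0,0,0,0]])

```text
time: 29.55
eef_pos: [0.497, 0.2781, 0.0108]
orientation: [[-0.999, -0.0, 0.054], [-0.054, 0.0, -0.999], [0.0, -1.0, -0.0]]
force: [-0.5, -0.1, -3.2]
gripper_width: 0.722
```

Emit:
move_arm(rows=[[0,0,-1.5,0],[0,0,0,0]])

```text
time: 29.72
eef_pos: [0.4969, 0.2796, 0.0108]
orientation: [[-0.999, 0.0, 0.054], [-0.054, 0.0, -0.999], [-0.0, -1.0, -0.0]]
force: [0.2, -1.0, -3.3]
gripper_width: 0.721
```

Emit:
move_arm(rows=[[0,0,-1.5,0],[0,0,0,0]])

```text
time: 29.88
eef_pos: [0.4969, 0.2808, 0.0107]
orientation: [[-0.999, -0.0, 0.054], [-0.054, -0.0, -0.999], [0.0, -1.0, 0.0]]
force: [0.3, -1.1, -2.7]
gripper_width: 0.725
```

Emit:
move_arm(rows=[[0,0,-1.5,0],[0,0,0,0]])

```text
time: 30.05
eef_pos: [0.4968, 0.2812, 0.0106]
orientation: [[-0.999, -0.001, 0.052], [-0.052, -0.002, -0.999], [0.001, -1.0, 0.002]]
force: [0.3, -4.1, -2.0]
gripper_width: 0.723
```

```bash
python3 plan.py .4958 .2794 .011 -176.7; python3 bot.py 20
```

```text
at [496.8 281.2  10.6] psi -177.0 w 0.723 t 30.05 F [ 0.3 -4.1 -2. ]
shift now-axes [ 1.1 -0.4  1.8] | shift in end axes [ 1.1 -0.4  1.7] | turn -0.005 | dist 2.0
top 51 [ 0.415 -0.008  0.147] bay -0.382 0.145 ztop 0.189
scene 79 [0.577 0.353 0.147] bay -0.031 -0.037 ztop 0.186
scene 60 [0.493 0.322 0.147] bay -0.057 0.048 ztop 0.182
scene 49 [ 0.416 -0.005  0.147] bay -0.379 0.144 ztop 0.185
```

View pics/s20.png

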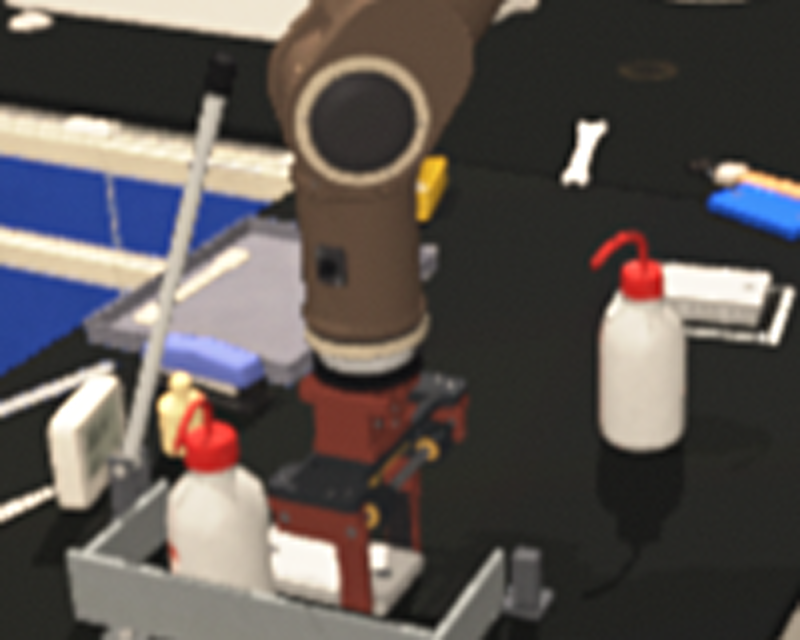

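Emit:
move_arm(rows=[[0,0,10,0],[0,0,25,0],[0,0,35,0],[0,0,40,0],[0,0,40,0]])

```text
time: 30.57
eef_pos: [0.505, 0.1323, 0.011]
orientation: [[-0.998, 0.001, 0.057], [-0.057, 0.001, -0.998], [-0.001, -1.0, -0.001]]
force: [0.6, -0.5, -3.1]
gripper_width: 0.723
```

```bash
python3 plan.py .57 -.15 .05 -99.5; python3 bot.py 21
```

```text
at [505.  132.3  11. ] psi -176.74 w 0.723 t 30.57 F [ 0.6 -0.5 -3.1]
shift now-axes [-48.9 -39.3 285.5] | shift in end axes [267.7 -39.  110.7] | turn -1.348 | dist 292.0
top 48 [ 0.415 -0.009  0.146] bay -0.384 0.146 ztop 0.19
top 54 [0.579 0.351 0.146] bay -0.034 -0.039 ztop 0.187
scene 80 [0.577 0.354 0.147] bay -0.03 -0.037 ztop 0.185
scene 48 [0.5   0.163 0.147] bay -0.217 0.05 ztop 0.182
scene 47 [ 0.415 -0.005  0.147] bay -0.379 0.145 ztop 0.185
```

View pics/s21.png

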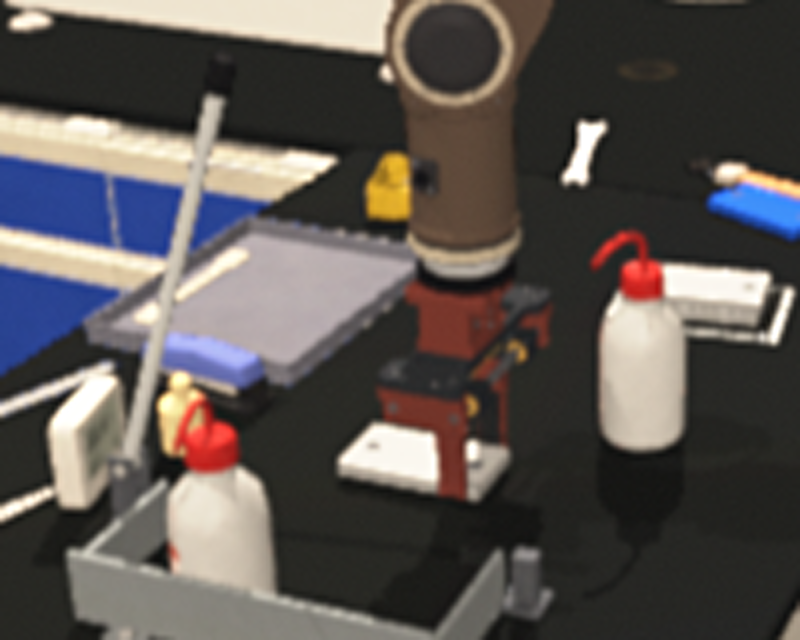

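Emit:
move_arm(rows=[[-20,-15,5,0],[-25,-25,15,0],[-10,0,36,0],[0,0,41,0],[0,0,41,0]])

```text
time: 31.08
eef_pos: [0.5686, -0.0026, 0.0515]
orientation: [[-0.998, 0.003, 0.057], [-0.057, 0.001, -0.998], [-0.003, -1.0, -0.001]]
force: [1.0, -0.1, -3.4]
gripper_width: 0.718
```

Emit:
move_arm(rows=[[0,0,41,0],[0,0,41,0],[0,0,41,0],[0,0,25,0],[0,0,0,-0.12]])

```text
time: 31.5
eef_pos: [0.5749, -0.1584, 0.051]
orientation: [[-0.987, 0.001, 0.163], [-0.163, -0.004, -0.987], [-0.001, -1.0, 0.004]]
force: [-0.7, -0.5, -4.0]
gripper_width: 0.718
```

Emit:
move_arm(rows=[[0,0,0,-0.12],[0,0,0,-0.12],[0,0,0,-0.12],[0,0,0,-0.12],[0,0,0,-0.12]])

```text
time: 31.92
eef_pos: [0.5756, -0.1496, 0.051]
orientation: [[-0.71, 0.001, 0.704], [-0.704, 0.0, -0.71], [-0.001, -1.0, 0.001]]
force: [0.3, -0.2, -2.7]
gripper_width: 0.72
```

Emit:
move_arm(rows=[[0,0,0,-0.12],[0,0,0,-0.12],[0,0,0,-0.12],[0,0,0,-0.12],[0,0,0,-0.12]])

```text
time: 32.33
eef_pos: [0.5757, -0.1497, 0.051]
orientation: [[-0.189, 0.001, 0.982], [-0.982, 0.0, -0.189], [-0.001, -1.0, 0.001]]
force: [-0.2, -0.0, -3.6]
gripper_width: 0.721
```

```bash
python3 plan.py .389 -.161 .05 -99.5; python3 bot.py 22
```

```text
at [ 575.7 -149.7   51. ] psi -100.89 w 0.721 t 32.33 F [-0.2 -0.  -3.6]
shift now-axes [  46.4    0.8 -181.2] | shift in end axes [  42.     1.  -182.2] | turn -0.024 | dist 187.0
top 49 [ 0.415 -0.007  0.146] bay -0.382 0.145 ztop 0.189
top 53 [0.579 0.35  0.146] bay -0.034 -0.039 ztop 0.185
scene 81 [0.578 0.352 0.147] bay -0.032 -0.038 ztop 0.185
scene 50 [ 0.414 -0.005  0.146] bay -0.379 0.146 ztop 0.186
```

Emit:
move_arm(rows=[[14,0,-34,0],[14,0,-37,0],[10,0,-38,0],[8,0,-38,0],[0,5,-35,-0.024]])

```text
time: 32.85
eef_pos: [0.3859, -0.1607, 0.0463]
orientation: [[-0.179, 0.001, 0.984], [-0.984, -0.001, -0.179], [0.001, -1.0, 0.002]]
force: [0.1, -0.8, -3.1]
gripper_width: 0.723
```

Emit:
move_arm(rows=[[0,15,0,0],[0,12,0,0],[0,5,0,0],[0,0,0,0]])

```text
time: 33.18
eef_pos: [0.3878, -0.1593, 0.0134]
orientation: [[-0.174, -0.0, 0.985], [-0.985, 0.0, -0.174], [-0.0, -1.0, -0.0]]
force: [-0.5, -0.1, -2.7]
gripper_width: 0.724
```

```bash
python3 plan.py .389 -.161 .0105 -99.5
```

```text
at [ 387.8 -159.3   13.4] psi -100.05 w 0.724 t 33.18 F [-0.5 -0.1 -2.7]
shift now-axes [1.5 2.9 1.5] | shift in end axes [1.5 2.9 1.5] | turn -0.01 | dist 4.0
```

Emit:
move_arm(rows=[[-4,2.5,1.5,-0.01],[-5,0,0,0],[-4,0,0,0],[-4,0,0,0],[-5,0,0,0]])

```text
time: 33.6
eef_pos: [0.393, -0.1379, 0.0115]
orientation: [[-0.162, 0.0, 0.987], [-0.987, -0.0, -0.162], [0.0, -1.0, 0.0]]
force: [-0.3, -3.0, -2.9]
gripper_width: 0.721
```

Emit:
move_arm(rows=[[-5,0,0,0],[-6,0,0,0],[-8,0,0,0],[-10,0,0,0],[-10,0,0,0]])

```text
time: 34.02
eef_pos: [0.3991, -0.0986, 0.0113]
orientation: [[-0.162, -0.0, 0.987], [-0.987, 0.0, -0.162], [-0.0, -1.0, -0.0]]
force: [0.2, -1.2, -2.7]
gripper_width: 0.72
```

```bash
python3 plan.py .4517 .2103 .0105 -99.5; python3 bot.py 23
```

```text
at [399.1 -98.6  11.3] psi -99.35 w 0.72 t 34.02 F [ 0.2 -1.2 -2.7]
shift now-axes [-313.3    0.8    1.7] | shift in end axes [-313.3    0.8    0.9] | turn 0.003 | dist 313.0
top 50 [0.426 0.034 0.147] bay -0.341 0.132 ztop 0.188
top 52 [0.578 0.349 0.147] bay -0.035 -0.038 ztop 0.19
scene 77 [0.578 0.354 0.147] bay -0.03 -0.038 ztop 0.187
scene 55 [0.428 0.043 0.147] bay -0.332 0.13 ztop 0.183
```

View pics/s23.png

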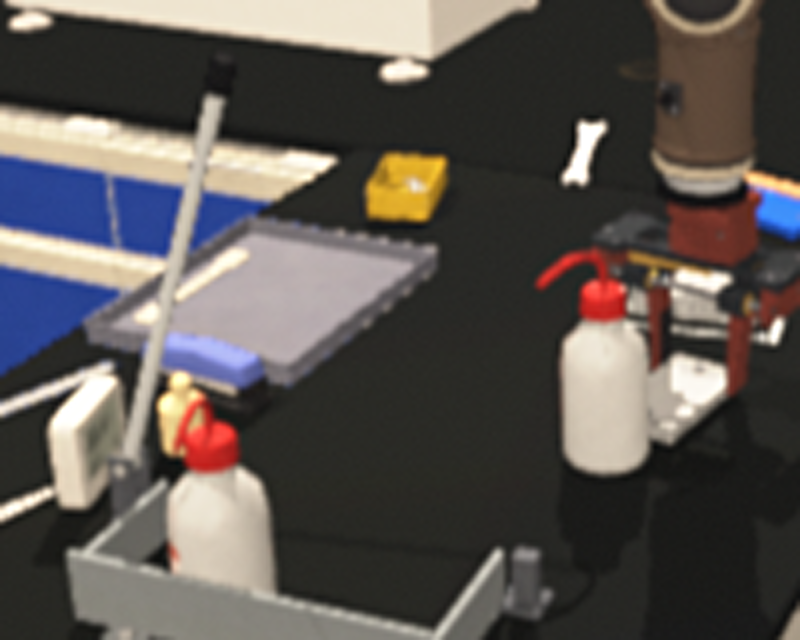

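Emit:
move_arm(rows=[[-11,0,0,0],[-12,0,0,0],[-12,0,0,0],[-12,0,0,0],[-12,0,0,0]])

```text
time: 34.53
eef_pos: [0.4086, -0.041, 0.0112]
orientation: [[-0.162, -0.0, 0.987], [-0.987, -0.0, -0.162], [0.0, -1.0, -0.0]]
force: [-0.8, -1.3, -3.2]
gripper_width: 0.719
```

Emit:
move_arm(rows=[[-12,0,0,0],[-12,0,0,0],[-12,0,0,0],[-12,0,0,0],[-12,0,0,0]])

```text
time: 34.95
eef_pos: [0.4182, 0.0182, 0.0112]
orientation: [[-0.162, -0.001, 0.987], [-0.987, -0.0, -0.162], [0.0, -1.0, -0.0]]
force: [-0.4, -0.8, -3.0]
gripper_width: 0.719
```

Emit:
move_arm(rows=[[-12,0,0,0],[-10,0,0,0],[-8,0,0,0]])

```text
time: 35.2
eef_pos: [0.4233, 0.0483, 0.0112]
orientation: [[-0.162, -0.0, 0.987], [-0.987, -0.0, -0.162], [0.0, -1.0, -0.0]]
force: [0.4, -0.9, -2.6]
gripper_width: 0.72
```

```bash
python3 plan.py .4517 .2103 .0105 -99.5; python3 bot.py 24
```

```text
at [423.3  48.3  11.2] psi -99.31 w 0.72 t 35.2 F [ 0.4 -0.9 -2.6]
shift now-axes [-164.5    0.7    1.9] | shift in end axes [-164.5    0.7    1.3] | turn 0.003 | dist 165.0
top 52 [0.454 0.181 0.147] bay -0.196 0.095 ztop 0.186
top 57 [0.579 0.35  0.147] bay -0.034 -0.039 ztop 0.186
scene 81 [0.578 0.354 0.146] bay -0.031 -0.039 ztop 0.185
scene 67 [0.454 0.186 0.146] bay -0.191 0.095 ztop 0.185
```

View pics/t24.png

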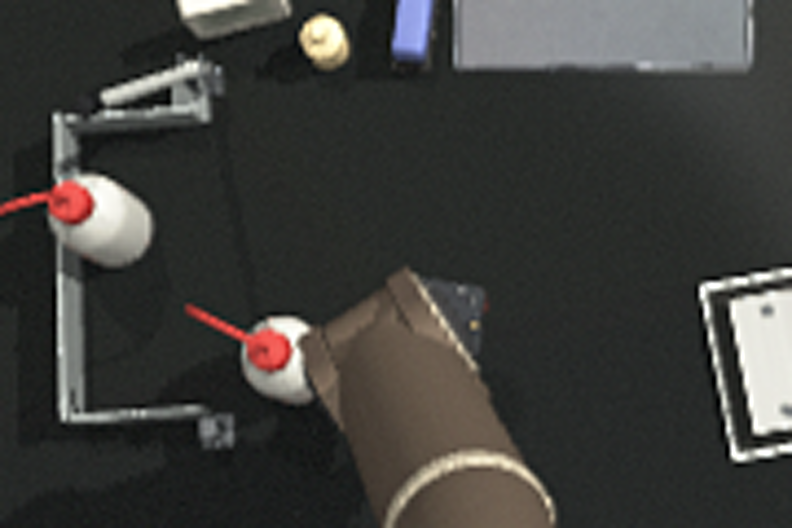

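Emit:
move_arm(rows=[[-10,0,0,0],[-12,0,0,0],[-12,0,0,0],[-12,0,0,0],[-12,0,0,0]])

```text
time: 35.72
eef_pos: [0.4326, 0.1048, 0.0111]
orientation: [[-0.163, -0.001, 0.987], [-0.987, -0.001, -0.163], [0.001, -1.0, -0.0]]
force: [-0.1, -1.0, -3.5]
gripper_width: 0.721
```

Emit:
move_arm(rows=[[-12,0,0,0],[-12,0,0,0],[-12,0,0,0],[-10,0,0,0],[-8,0,0,0]])

```text
time: 36.13
eef_pos: [0.4416, 0.1593, 0.0113]
orientation: [[-0.162, 0.0, 0.987], [-0.987, 0.0, -0.162], [-0.0, -1.0, -0.0]]
force: [-0.8, -1.1, -3.7]
gripper_width: 0.721
```

```bash
python3 plan.py .4517 .2103 .0105 -99.5; python3 bot.py 25
```

```text
at [441.6 159.3  11.3] psi -99.3 w 0.721 t 36.13 F [-0.8 -1.1 -3.7]
shift now-axes [-52.    0.8   1.8] | shift in end axes [-52.    0.8   1.6] | turn 0.003 | dist 52.0
top 32 [0.473 0.294 0.147] bay -0.084 0.07 ztop 0.185
top 53 [0.578 0.35  0.148] bay -0.034 -0.038 ztop 0.188
scene 79 [0.578 0.353 0.146] bay -0.031 -0.038 ztop 0.185
scene 80 [0.472 0.299 0.146] bay -0.079 0.07 ztop 0.186
```

View pics/s25.png

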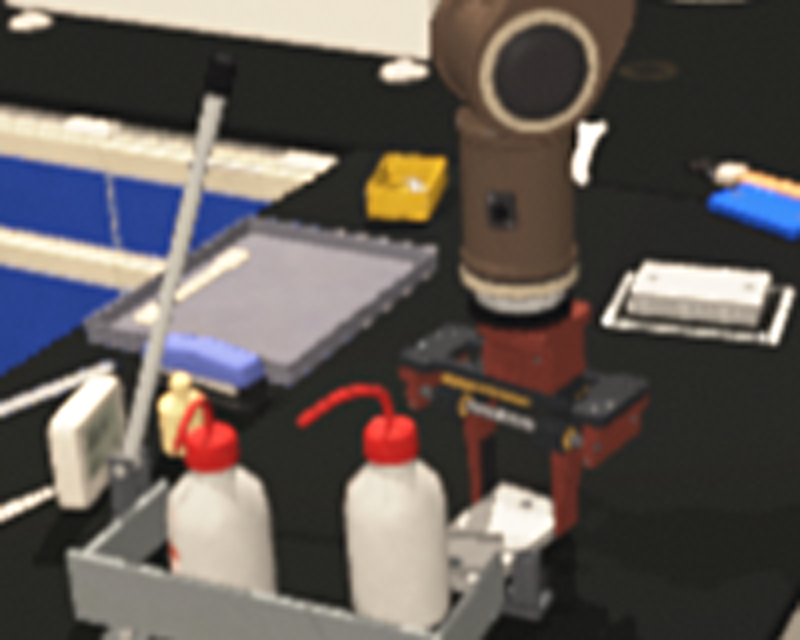

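Emit:
move_arm(rows=[[-8,0,0,0],[-10,0,0,0],[-10,0,0,0],[-8,0,0,0],[-5,0,0,0]])

```text
time: 36.65
eef_pos: [0.4483, 0.2001, 0.0114]
orientation: [[-0.161, 0.0, 0.987], [-0.987, 0.001, -0.161], [-0.001, -1.0, 0.0]]
force: [-1.0, -0.6, -3.1]
gripper_width: 0.72
```

Emit:
move_arm(rows=[[-2,0,0,0],[-2,0,0,0],[0,0,0,0]])

```text
time: 36.9
eef_pos: [0.4487, 0.2026, 0.0112]
orientation: [[-0.162, -0.0, 0.987], [-0.987, 0.0, -0.162], [-0.0, -1.0, -0.0]]
force: [-0.3, -1.0, -2.3]
gripper_width: 0.72
```

```bash
python3 plan.py .4517 .2103 .0105 -99.5; python3 bot.py 26
```

```text
at [448.7 202.6  11.2] psi -99.32 w 0.72 t 36.9 F [-0.3 -1.  -2.3]
shift now-axes [-8.   0.7  1.7] | shift in end axes [-8.1  0.7  1.6] | turn 0.003 | dist 8.0
top 50 [0.578 0.351 0.146] bay -0.033 -0.038 ztop 0.189
scene 85 [0.479 0.339 0.147] bay -0.04 0.061 ztop 0.186
scene 79 [0.578 0.353 0.147] bay -0.032 -0.038 ztop 0.184
```

View pics/s26.png

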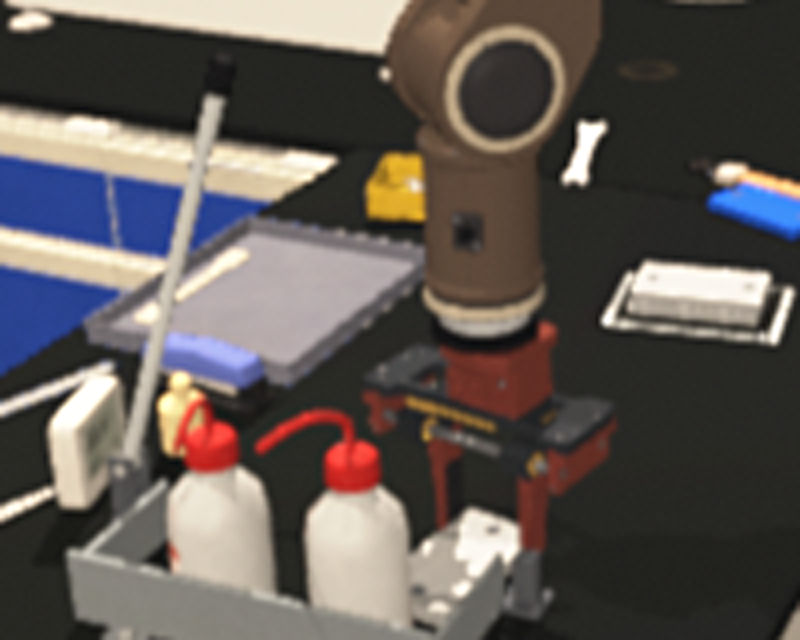

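Emit:
move_arm(rows=[[-2,0,0,0],[-2,0,0,0],[-1.5,0,0,0],[0,0,0,0]])

```text
time: 37.33
eef_pos: [0.4497, 0.208, 0.0113]
orientation: [[-0.162, 0.0, 0.987], [-0.987, 0.0, -0.162], [-0.0, -1.0, 0.0]]
force: [0.3, -1.2, -2.7]
gripper_width: 0.717
```

Emit:
move_arm(rows=[[-1.5,0,0,0],[0,0,0,0]])

```text
time: 37.5
eef_pos: [0.4499, 0.2095, 0.0113]
orientation: [[-0.162, 0.0, 0.987], [-0.987, 0.0, -0.162], [-0.0, -1.0, 0.0]]
force: [0.5, -1.0, -3.1]
gripper_width: 0.72
```

Emit:
move_arm(rows=[[-1.5,0,0,0],[0,0,0,0]])

```text
time: 37.67
eef_pos: [0.4501, 0.211, 0.0113]
orientation: [[-0.162, 0.0, 0.987], [-0.987, 0.0, -0.162], [-0.0, -1.0, 0.0]]
force: [-0.2, -1.3, -2.4]
gripper_width: 0.723
```

Emit:
move_arm(rows=[[-1.5,0,0,0],[0,0,0,0]])

```text
time: 37.83
eef_pos: [0.4504, 0.2125, 0.0113]
orientation: [[-0.162, 0.0, 0.987], [-0.987, 0.0, -0.162], [-0.0, -1.0, 0.0]]
force: [-0.1, -0.0, -1.9]
gripper_width: 0.719
```

Emit:
move_arm(rows=[[-1,0,0,0],[0,0,0,0]])

```text
time: 38.0
eef_pos: [0.4505, 0.2129, 0.0112]
orientation: [[-0.162, -0.0, 0.987], [-0.987, -0.001, -0.162], [0.001, -1.0, -0.0]]
force: [-0.4, -3.2, -3.0]
gripper_width: 0.715
```

```bash
python3 bot.py 27
```

```text
top 13 [0.486 0.352 0.147] bay -0.027 0.053 ztop 0.185
top 55 [0.578 0.35  0.147] bay -0.034 -0.038 ztop 0.188
scene 87 [0.479 0.347 0.147] bay -0.031 0.061 ztop 0.185
scene 81 [0.577 0.353 0.146] bay -0.031 -0.037 ztop 0.185
```

Emit:
move_arm(rows=[[8,0,0,0],[20,0,0,0],[32,0,0,0],[38,0,0,0],[35,-15,0,0]])

```text
time: 38.52
eef_pos: [0.4271, 0.0804, 0.0248]
orientation: [[-0.161, -0.003, 0.987], [-0.987, -0.0, -0.161], [0.001, -1.0, -0.003]]
force: [0.4, -0.9, -2.5]
gripper_width: 0.718
```

Emit:
move_arm(rows=[[20,-30,0,0],[0,-25,0,0.12],[0,0,0,0.12],[0,0,0,0.12],[0,0,0,0.12]])

```text
time: 38.93
eef_pos: [0.4263, 0.0618, 0.0821]
orientation: [[-0.605, 0.003, 0.796], [-0.796, 0.001, -0.605], [-0.002, -1.0, 0.002]]
force: [-0.2, -0.1, -3.0]
gripper_width: 0.716
```

Emit:
move_arm(rows=[[0,0,0,0.12],[0,0,0,0.12],[0,0,0,0.12],[0,0,0,0.12],[0,0,0,0.12]])

```text
time: 39.35
eef_pos: [0.4258, 0.0623, 0.0814]
orientation: [[-0.949, 0.001, 0.317], [-0.317, 0.001, -0.949], [-0.001, -1.0, -0.0]]
force: [-0.6, -0.4, -2.6]
gripper_width: 0.721
```

```bash
python3 plan.py .4138 -.2542 .08 -170; python3 bot.py 28
python3 - <<'E'
from h import *
c=camera("top")
for o in plates(c,.028,.06): print(o)
E
```

```text
at [425.8  62.3  81.4] psi -161.53 w 0.721 t 39.35 F [-0.6 -0.4 -2.6]
shift now-axes [111.6   1.3 296.4] | shift in end axes [ 66.7   1.4 309.6] | turn 0.148 | dist 317.0
top 57 [0.48  0.345 0.147] bay -0.034 0.06 ztop 0.185
top 54 [0.579 0.35  0.147] bay -0.034 -0.039 ztop 0.186
scene 86 [0.48  0.347 0.146] bay -0.031 0.06 ztop 0.186
scene 80 [0.578 0.353 0.147] bay -0.031 -0.038 ztop 0.185
(array([296., 222.]), 453.6, -245.4, 121.9, 63.3, 10.3, 453.4, -245.4)
(array([377., 156.]), 712.0, -571.1, 181.4, 29.3, -72.2, 714.3, -575.0)
(array([263., 147.]), 752.2, -93.2, 253.3, 62.1, 89.4, 756.8, -74.3)
```

View pics/t28.png

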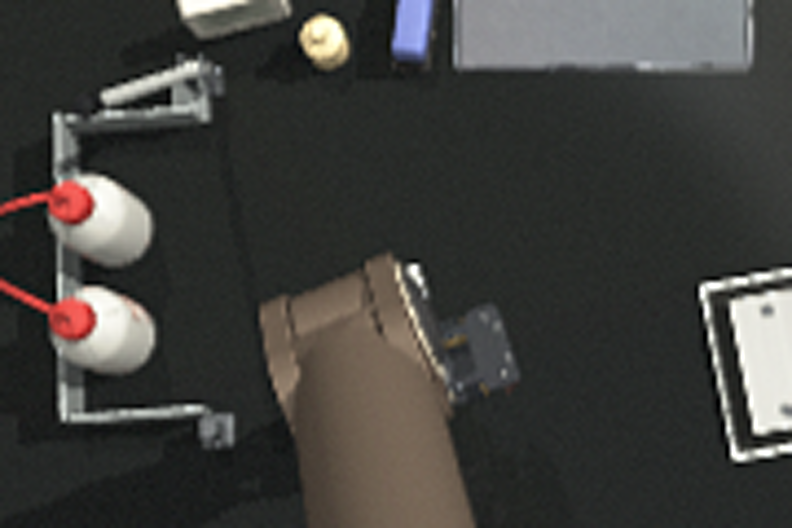

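Emit:
move_arm(rows=[[0,0,0,0.1],[0,0,20,0.048],[10,0,35,0],[10,0,40,0],[10,0,40,0]])

```text
time: 39.92
eef_pos: [0.4212, -0.0766, 0.0814]
orientation: [[-0.983, 0.001, 0.186], [-0.186, 0.0, -0.983], [-0.001, -1.0, -0.0]]
force: [1.1, -0.1, -3.2]
gripper_width: 0.716
```

Emit:
move_arm(rows=[[10,0,40,0],[10,0,40,0],[10,0,40,0],[6,0,35,0],[0,0,15,0]])

```text
time: 40.33
eef_pos: [0.4149, -0.2552, 0.0815]
orientation: [[-0.984, 0.001, 0.178], [-0.178, -0.002, -0.984], [-0.0, -1.0, 0.002]]
force: [0.2, 0.3, -2.3]
gripper_width: 0.72
```

Emit:
move_arm(rows=[[0,0,0,0],[0,0,0,0]])

```text
time: 40.5
eef_pos: [0.4159, -0.25, 0.081]
orientation: [[-0.984, -0.0, 0.18], [-0.18, 0.0, -0.984], [-0.0, -1.0, -0.0]]
force: [-0.4, 1.9, -2.7]
gripper_width: 0.722
```

```bash
python3 plan.py .4138 -.2542 .06 -170
```

```text
at [ 415.9 -250.    81. ] psi -169.63 w 0.722 t 40.5 F [-0.4  1.9 -2.7]
shift now-axes [ 2.9 21.   3.7] | shift in end axes [ 2.8 21.   3.8] | turn 0.006 | dist 22.0
```

Emit:
move_arm(rows=[[2.8,15,3.8,0.006],[0,10,0,0],[0,10,0,0],[0,3,0,0],[0,0,0,0]])

```text
time: 40.92
eef_pos: [0.4137, -0.2524, 0.0422]
orientation: [[-0.985, -0.002, 0.175], [-0.175, 0.001, -0.985], [0.002, -1.0, -0.002]]
force: [-1.2, -0.1, -2.0]
gripper_width: 0.72
```

```bash
python3 plan.py .4138 -.2542 .033 -170
python3 - <<'E'
from h import *
s=camera("scene"); crop(s,260,140,360,220,7,"s29")
E
```

```text
at [ 413.7 -252.4   42.2] psi -169.91 w 0.72 t 40.92 F [-1.2 -0.1 -2. ]
shift now-axes [0.2 9.2 1.8] | shift in end axes [0.2 9.2 1.8] | turn 0.001 | dist 9.0
```

View pics/s29.png

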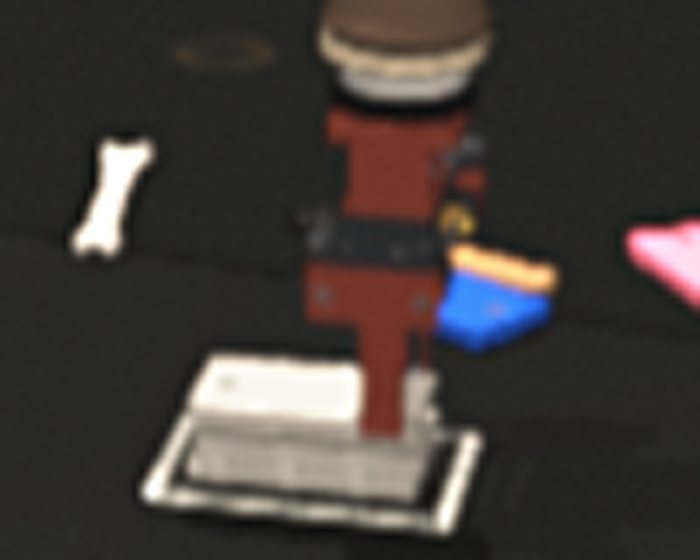

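Emit:
move_arm(rows=[[0.2,2,1.8,0.001],[0,0,0,0],[0,0,0,0]])

```text
time: 41.22
eef_pos: [0.4146, -0.2557, 0.0416]
orientation: [[-0.985, 0.001, 0.172], [-0.172, -0.0, -0.985], [-0.0, -1.0, 0.0]]
force: [-0.5, 0.0, -3.3]
gripper_width: 0.719
```

```bash
python3 plan.py .4138 -.2542 .033 -170
```

```text
at [ 414.6 -255.7   41.6] psi -170.1 w 0.719 t 41.22 F [-0.5  0.  -3.3]
shift now-axes [ 0.5  8.6 -1.6] | shift in end axes [ 0.5  8.6 -1.6] | turn -0.002 | dist 9.0
```

Emit:
move_arm(rows=[[0.5,3,-1.5,-0.002],[0,2.5,0,0],[0,0,0,0],[0,0,0,0]])

```text
time: 41.55
eef_pos: [0.4134, -0.254, 0.0356]
orientation: [[-0.985, -0.0, 0.174], [-0.174, 0.0, -0.985], [0.0, -1.0, -0.0]]
force: [1.2, 0.1, -2.8]
gripper_width: 0.72
```

```bash
python3 plan.py .4138 -.2542 .033 -170
```

```text
at [ 413.4 -254.    35.6] psi -169.98 w 0.72 t 41.55 F [ 1.2  0.1 -2.8]
shift now-axes [-0.4  2.6  0.3] | shift in end axes [-0.4  2.6  0.3] | turn 0.0 | dist 3.0
```

Emit:
move_arm(rows=[[-0.4,1.5,0.2,0],[0,0.8,0,0],[0,0,0,0],[0,0,0,0]])

```text
time: 41.88
eef_pos: [0.4141, -0.2543, 0.0335]
orientation: [[-0.985, 0.0, 0.174], [-0.174, -0.0, -0.985], [-0.0, -1.0, 0.0]]
force: [0.1, 0.7, -2.6]
gripper_width: 0.72
```

Emit:
move_arm(rows=[[0,0,0,0],[0,0,0,0],[0,0,0,0],[0,0,0,0]], jaw=0)

```text
time: 42.22
eef_pos: [0.4142, -0.2543, 0.0337]
orientation: [[-0.985, 0.0, 0.174], [-0.174, -0.0, -0.985], [-0.0, -1.0, 0.0]]
force: [0.6, 0.2, -0.5]
gripper_width: 0.974
```

Emit:
move_arm(rows=[[0,-20,0,0],[0,-35,0,0],[0,-35,0,0],[0,-25,-15,0],[0,0,-35,0]])

```text
time: 42.63
eef_pos: [0.4085, -0.2091, 0.1535]
orientation: [[-0.986, 0.009, 0.169], [-0.169, -0.005, -0.986], [-0.008, -1.0, 0.006]]
force: [1.6, 0.1, 0.9]
gripper_width: 0.997
```

Emit:
move_arm(rows=[[-20,0,-35,0],[-20,0,-35,0],[-20,0,-35,0],[-20,0,-35,0],[0,-20,-35,0]])

```text
time: 43.05
eef_pos: [0.4544, -0.016, 0.1666]
orientation: [[-0.985, -0.002, 0.175], [-0.175, 0.001, -0.985], [0.002, -1.0, -0.001]]
force: [0.6, -0.1, -0.1]
gripper_width: 0.995
```

```bash
python3 plan.py .4138 -.2542 .033 -170
python3 - <<'E'
from h import *
c=camera("top")
for o in plates(c,.04,.06): print(o)
crop(c,230,160,380,270,5,"t30"); s=camera("scene"); crop(s,260,160,360,240,7,"s30")
P=cloud(c); print(P[220,296],P[205,294],P[238,299])
# pad
print([o for o in plates(c,.004) if o[3]>140 and o[3]<170])
E
```

```text
at [454.4 -16.  166.6] psi -169.92 w 0.995 t 43.05 F [ 0.6 -0.1 -0.1]
shift now-axes [ 81.4 133.4 227.6] | shift in end axes [ 81.4 133.6 227.5] | turn 0.001 | dist 276.0
(array([296., 221.]), 455.6, -245.2, 121.7, 63.8, 10.3, 455.5, -245.4)
(array([377., 156.]), 708.8, -567.6, 180.0, 29.1, -72.2, 711.2, -571.9)
(array([261., 147.]), 748.7, -93.5, 251.2, 61.6, 89.4, 753.7, -73.5)
[ 0.45868316 -0.24484493  0.03554484] [ 0.51685569 -0.23806977  0.03854476] [ 0.39090992 -0.2575505   0.0063778 ]
[]
```

View pics/t30.png

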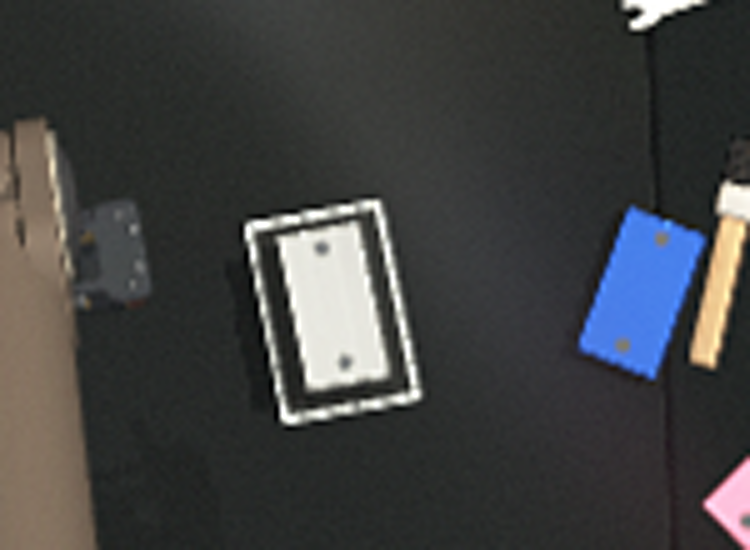

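View pics/s30.png

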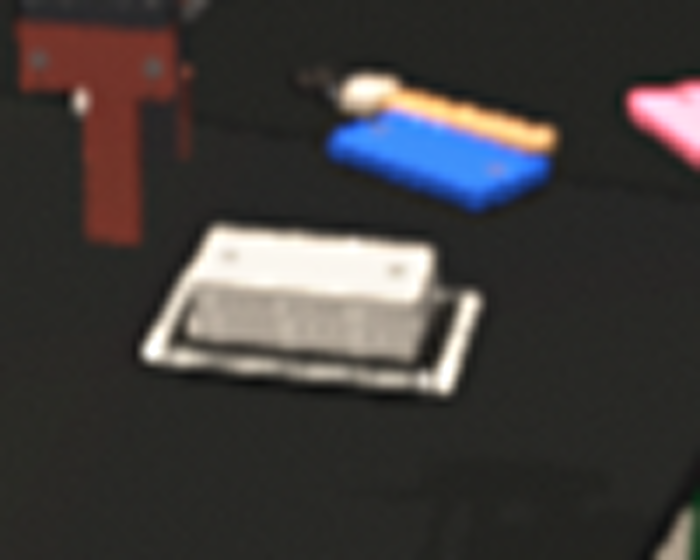

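Emit:
move_arm(rows=[[0,-30,0,-0.1],[0,-38,0,-0.12],[0,-38,0,-0.12],[0,-38,0,-0.12],[0,-30,0,-0.12]], jaw=255, force=20)

```text
time: 43.57
eef_pos: [0.4537, -0.0194, 0.3456]
orientation: [[-0.725, 0.003, 0.689], [-0.689, -0.0, -0.725], [-0.002, -1.0, 0.002]]
force: [0.9, -0.2, 0.6]
gripper_width: 0.661
```

Emit:
move_arm(rows=[[0,-15,0,-0.12],[0,0,0,-0.12],[0,0,0,-0.12],[0,0,0,-0.12],[0,0,0,-0.12]])

```text
time: 43.98
eef_pos: [0.4534, -0.0195, 0.3576]
orientation: [[-0.209, 0.0, 0.978], [-0.978, -0.0, -0.209], [0.0, -1.0, 0.001]]
force: [0.2, -0.6, -0.7]
gripper_width: 0.283
```

Emit:
move_arm(rows=[[0,0,0,-0.12],[0,0,0,-0.12],[0,0,0,-0.03],[0,0,0,0]])

```text
time: 44.32
eef_pos: [0.4534, -0.0195, 0.3575]
orientation: [[0.055, 0.0, 0.999], [-0.999, -0.0, 0.055], [0.0, -1.0, 0.0]]
force: [-1.1, 0.4, 0.5]
gripper_width: 0.008
```

```bash
python3 plan.py .665 .10 .35 -86.7
```

```text
at [453.4 -19.5 357.5] psi -86.87 w 0.008 t 44.32 F [-1.1  0.4  0.5]
shift now-axes [-107.7    7.4  217.8] | shift in end axes [-107.1    7.5  218.1] | turn -0.003 | dist 243.0
```

Emit:
move_arm(rows=[[0,0,35,0],[-10,0,40,0],[-15,0,38,0],[-17,0,37,0],[-18,0,36,0]])

```text
time: 44.73
eef_pos: [0.6379, 0.0507, 0.3571]
orientation: [[0.05, 0.0, 0.999], [-0.999, -0.001, 0.05], [0.001, -1.0, 0.0]]
force: [0.6, -0.4, 0.6]
gripper_width: 0.007
```

Emit:
move_arm(rows=[[-20,0,32,0],[-27,0,0,0],[0,0,0,0]])

```text
time: 44.98
eef_pos: [0.6655, 0.1063, 0.355]
orientation: [[0.059, -0.004, 0.998], [-0.998, 0.004, 0.059], [-0.004, -1.0, -0.004]]
force: [-1.2, 0.9, 0.5]
gripper_width: 0.005
```

```bash
python3 plan.py .66 .269 .337 -86.7; python3 bot.py 31
python3 - <<'E'
from h import *
s=camera("scene"); Q=cloud(s); a=s["frame"].astype(int)
m=(Q[...,2]>.08)&(Q[...,2]<.36)&(abs(Q[...,1]-.265)<.03)&(Q[...,0]>.5)&(Q[...,0]<.75); q=Q[m]; print(len(q),np.polyfit(q[:,2],q[:,0],1),np.polyfit(q[:,2],q[:,1],1))
E
```

```text
at [665.5 106.3 355. ] psi -86.63 w 0.005 t 44.98 F [-1.2  0.9  0.5]
shift now-axes [-162.7   18.6    4.2] | shift in end axes [-162.7   18.     3.9] | turn 0.001 | dist 164.0
top 56 [0.481 0.345 0.146] bay -0.033 0.059 ztop 0.19
top 50 [0.578 0.35  0.147] bay -0.034 -0.038 ztop 0.186
scene 86 [0.48  0.347 0.147] bay -0.031 0.059 ztop 0.186
scene 78 [0.576 0.352 0.147] bay -0.032 -0.037 ztop 0.185
390 [-0.35624732  0.73290292] [-0.02013976  0.27780752]
```

View pics/s31.png

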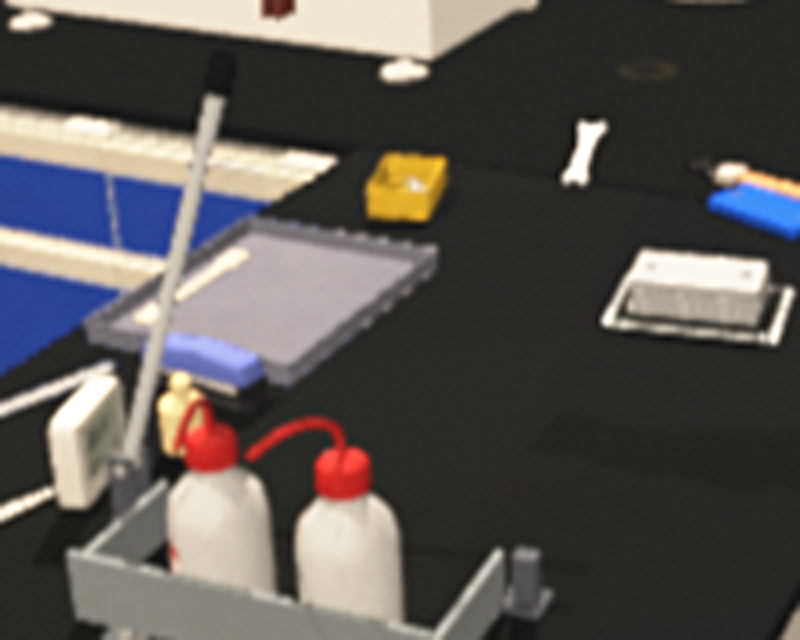

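Emit:
move_arm(rows=[[-25,6,0,0],[-36,6,0,0],[-36,5,0,0],[-36,0,0,0],[-28,0,4,0]])

```text
time: 45.55
eef_pos: [0.66, 0.2616, 0.3412]
orientation: [[0.053, 0.001, 0.999], [-0.999, -0.0, 0.053], [0.0, -1.0, 0.001]]
force: [-0.4, -0.1, 0.2]
gripper_width: 0.009
```

Emit:
move_arm(rows=[[0,0,0,0],[0,0,0,0]])

```text
time: 45.72
eef_pos: [0.6605, 0.261, 0.3407]
orientation: [[0.055, 0.0, 0.998], [-0.998, -0.0, 0.055], [0.0, -1.0, 0.0]]
force: [-0.2, 0.1, 0.5]
gripper_width: 0.006
```

```bash
python3 plan.py .66 .269 .337 -86.7; python3 bot.py 32
python3 - <<'E'
from h import *
s=camera("scene"); crop(s,130,60,330,220,4,"s33")
E
```

```text
at [660.5 261.  340.7] psi -86.86 w 0.006 t 45.72 F [-0.2  0.1  0.5]
shift now-axes [-8.   3.7 -0.1] | shift in end axes [-8.   3.7 -0.1] | turn -0.003 | dist 9.0
top 33 [0.481 0.349 0.147] bay -0.029 0.059 ztop 0.188
scene 86 [0.48  0.347 0.146] bay -0.031 0.06 ztop 0.186
scene 81 [0.577 0.352 0.146] bay -0.032 -0.038 ztop 0.185
```

View pics/s33.png

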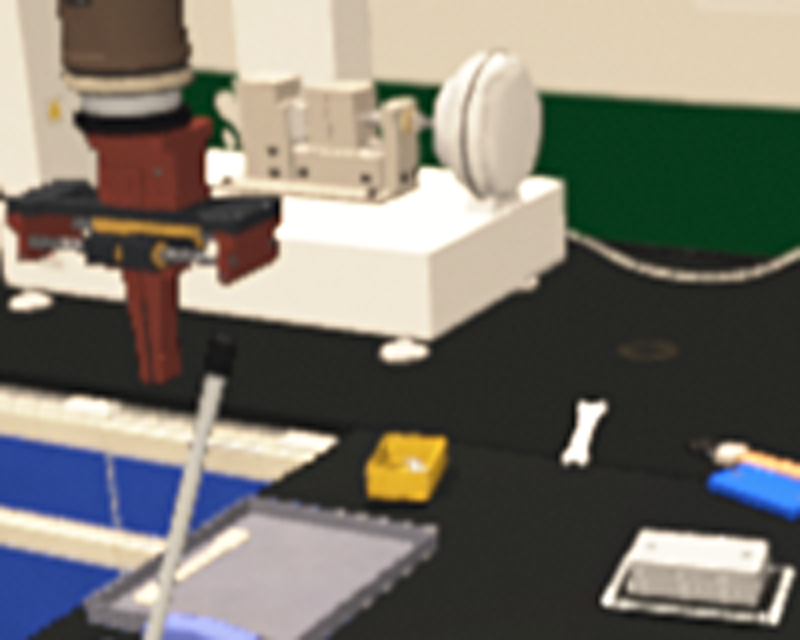

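Emit:
move_arm(rows=[[-6,3,-10,0],[0,3,-16,0],[0,7.4,-18,0],[0,7.4,-18,0],[0,0,0,0]])

```text
time: 46.28
eef_pos: [0.5962, 0.2615, 0.3196]
orientation: [[0.053, -0.001, 0.999], [-0.999, -0.001, 0.053], [0.001, -1.0, -0.001]]
force: [0.1, 1.0, -0.2]
gripper_width: 0.003
```

```bash
python3 plan.py .66 .269 .337 -86.7
python3 - <<'E'
from h import *
s=camera("scene"); crop(s,130,80,330,240,4,"s34")
E
```

```text
at [596.2 261.5 319.6] psi -86.97 w 0.003 t 46.28 F [ 0.1  1.  -0.2]
shift now-axes [ -4.1 -17.5  64. ] | shift in end axes [ -3.8 -17.4  64.1] | turn -0.005 | dist 67.0
```

View pics/s34.png

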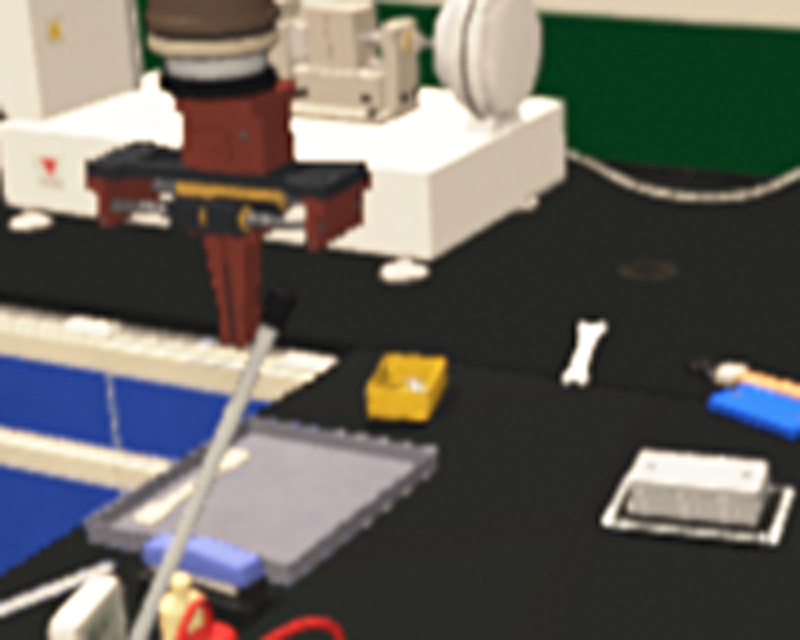

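Emit:
move_arm(rows=[[-2,7.2,-13,0],[-2,7.2,-13,0],[0,8.5,-12.4,0],[0,8.5,-12.4,0],[0,0,0,0]])

```text
time: 46.75
eef_pos: [0.5469, 0.2635, 0.2878]
orientation: [[0.053, -0.001, 0.999], [-0.999, -0.001, 0.053], [0.001, -1.0, -0.001]]
force: [0.8, -0.0, 0.2]
gripper_width: 0.004
```

Emit:
move_arm(rows=[[0,9.6,-11.4,0],[0,9.6,-11.4,0],[0,10.7,-10.4,0],[0,10.7,-10.4,0],[0,0,0,0]])

```text
time: 47.17
eef_pos: [0.5037, 0.2614, 0.2468]
orientation: [[0.053, -0.002, 0.999], [-0.999, -0.001, 0.053], [0.001, -1.0, -0.002]]
force: [0.6, 0.5, -0.3]
gripper_width: 0.004
```

```bash
python3 plan.py .66 .269 .337 -86.7
python3 - <<'E'
from h import *
s=camera("scene"); crop(s,130,110,330,270,4,"s35")
E
```

```text
at [503.7 261.4 246.8] psi -86.94 w 0.004 t 47.17 F [ 0.6  0.5 -0.3]
shift now-axes [  0.8 -90.4 156.4] | shift in end axes [  1.4 -90.2 156.5] | turn -0.004 | dist 181.0
```

View pics/s35.png

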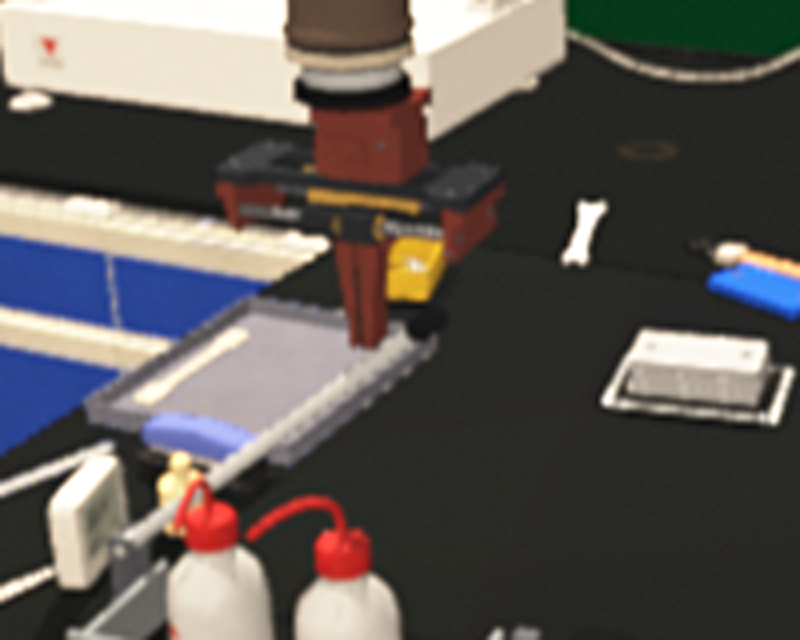

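Emit:
move_arm(rows=[[1,11.8,-9.3,0],[1,11.8,-9.3,0],[1,12.6,-8.1,0],[1,12.6,-8.1,0],[0,0,0,0]])

```text
time: 47.63
eef_pos: [0.4695, 0.2557, 0.198]
orientation: [[0.053, -0.002, 0.999], [-0.999, -0.001, 0.053], [0.001, -1.0, -0.002]]
force: [-0.2, 0.0, 0.3]
gripper_width: 0.008
```

Emit:
move_arm(rows=[[0,13.4,-6.8,0],[0,13.4,-6.8,0],[0,14,-5.4,0],[0,14,-5.4,0],[0,0,0,0]])

```text
time: 48.05
eef_pos: [0.4455, 0.2547, 0.1432]
orientation: [[0.054, -0.002, 0.999], [-0.999, -0.001, 0.054], [0.001, -1.0, -0.002]]
force: [-1.5, -0.5, 0.5]
gripper_width: 0.005
```

```bash
python3 plan.py .66 .269 .337 -86.7; python3 bot.py 36
```

```text
at [445.5 254.7 143.2] psi -86.93 w 0.005 t 48.05 F [-1.5 -0.5  0.5]
shift now-axes [  -2.6 -194.2  214.7] | shift in end axes [  -1.9 -193.8  215. ] | turn -0.004 | dist 289.0
top 52 [0.579 0.35  0.146] bay -0.035 -0.039 ztop 0.185
scene 88 [0.479 0.348 0.147] bay -0.03 0.06 ztop 0.185
scene 79 [0.578 0.352 0.146] bay -0.032 -0.038 ztop 0.185
```

View pics/s36.png

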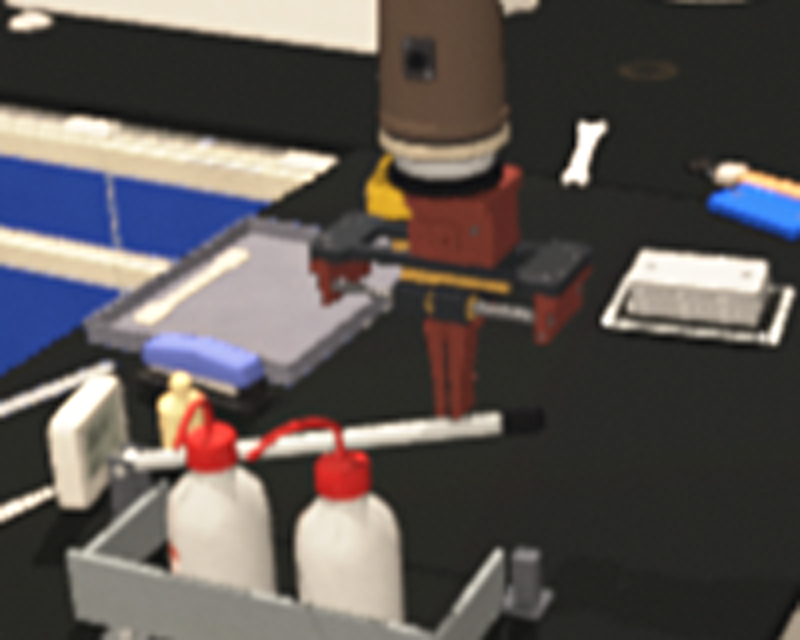

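View pics/t36.png

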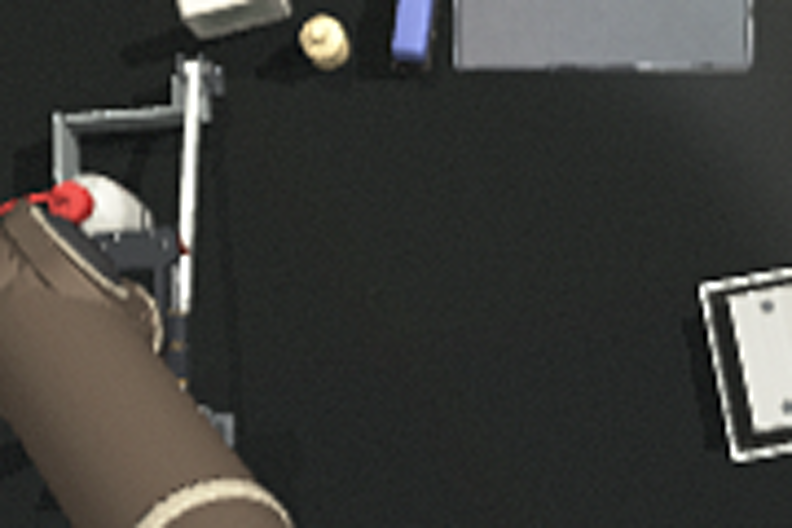

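Emit:
move_arm(rows=[[0,14.4,-4,0],[0,14.4,-4,0],[0,14,-2.5,0],[0,14,-2.5,0],[0,0,0,0]])

```text
time: 48.57
eef_pos: [0.4326, 0.2542, 0.0866]
orientation: [[0.054, -0.001, 0.999], [-0.999, -0.001, 0.054], [0.001, -1.0, -0.001]]
force: [0.3, -1.0, 0.5]
gripper_width: 0.009
```

Emit:
move_arm(rows=[[0,10,-1,0],[0,8,0,0],[0,4,0,0],[0,3,0,0],[0,0,0,0]])

```text
time: 48.98
eef_pos: [0.4313, 0.2543, 0.0619]
orientation: [[0.054, -0.0, 0.999], [-0.999, -0.0, 0.054], [0.0, -1.0, -0.0]]
force: [-0.4, 0.1, -0.7]
gripper_width: 0.006
```

```bash
python3 plan.py .66 .269 .337 -86.7; python3 bot.py 37
```

```text
at [431.3 254.3  61.9] psi -86.92 w 0.006 t 48.98 F [-0.4  0.1 -0.7]
shift now-axes [  -2.3 -275.2  229. ] | shift in end axes [  -1.5 -275.1  229.2] | turn -0.004 | dist 358.0
top 56 [0.578 0.351 0.147] bay -0.033 -0.038 ztop 0.187
scene 87 [0.48  0.349 0.147] bay -0.03 0.06 ztop 0.186
scene 84 [0.577 0.354 0.147] bay -0.031 -0.038 ztop 0.185
```

View pics/s37.png

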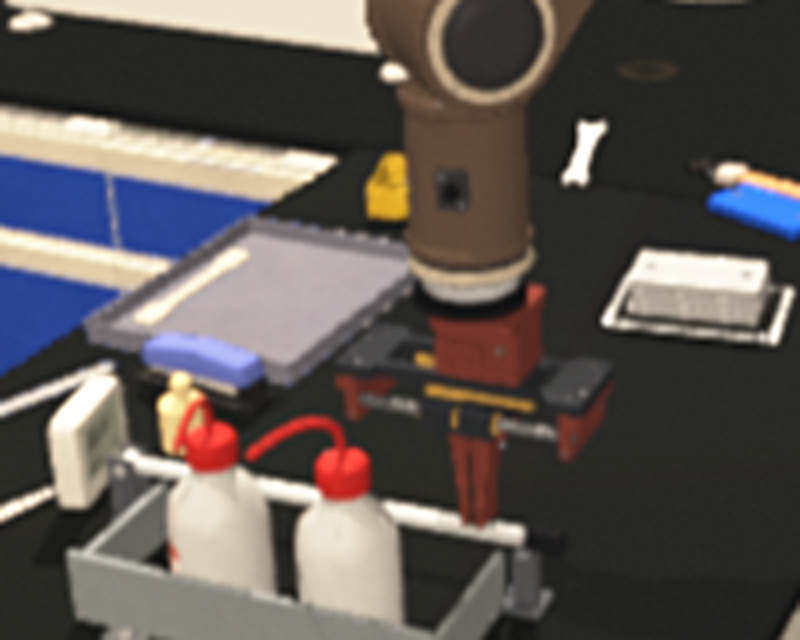

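Almost down; press gently till the stop.

Emit:
move_arm(rows=[[0,2,0,0],[0,2,0,0],[0,0,0,0]])

```text
time: 49.33
eef_pos: [0.4312, 0.2544, 0.0581]
orientation: [[0.054, 0.0, 0.999], [-0.999, -0.0, 0.054], [0.0, -1.0, 0.0]]
force: [-1.1, 0.3, -0.3]
gripper_width: 0.003
```

Emit:
move_arm(rows=[[0,1.5,0,0],[0,0,0,0],[0,0,0,0]])

```text
time: 49.58
eef_pos: [0.4312, 0.2544, 0.0567]
orientation: [[0.054, -0.0, 0.999], [-0.999, -0.0, 0.054], [0.0, -1.0, -0.0]]
force: [0.1, -0.3, -0.3]
gripper_width: 0.007
```

Emit:
move_arm(rows=[[0,1.5,0,0],[0,0,0,0],[0,0,0,0]])

```text
time: 49.83
eef_pos: [0.4314, 0.2546, 0.0558]
orientation: [[0.054, 0.001, 0.999], [-0.999, -0.0, 0.054], [0.0, -1.0, 0.001]]
force: [-2.4, -0.8, 7.9]
gripper_width: 0.007
```

Emit:
move_arm(rows=[[0,-15,0,0],[0,-35,0,0],[0,-40,0,0],[0,-40,0,0],[0,-40,0,0]])

```text
time: 50.25
eef_pos: [0.4307, 0.2543, 0.227]
orientation: [[0.054, -0.0, 0.999], [-0.999, -0.0, 0.054], [0.0, -1.0, -0.0]]
force: [0.6, 0.8, 0.0]
gripper_width: 0.002
```

Emit:
move_arm(rows=[[40,-20,0,0],[40,0,0,0],[40,0,0,0],[40,0,0,0],[40,0,0,0]])

```text
time: 50.67
eef_pos: [0.4416, 0.0556, 0.2443]
orientation: [[0.054, 0.001, 0.999], [-0.999, -0.0, 0.054], [0.0, -1.0, 0.001]]
force: [1.8, 0.2, 0.0]
gripper_width: -0.001
```

Emit:
move_arm(rows=[[40,0,0,0],[20,0,0,0],[0,0,0,0],[0,0,0,0],[0,0,0,0]])

```text
time: 51.08
eef_pos: [0.4451, -0.0015, 0.2439]
orientation: [[0.055, 0.0, 0.999], [-0.999, 0.0, 0.055], [-0.0, -1.0, 0.0]]
force: [0.1, 0.5, -0.4]
gripper_width: 0.006
```

```bash
python3 bot.py 38
python3 - <<'E'
from h import *
c=camera("top"); 
for o in plates(c,.04,.06): print(o)
cv2.imwrite("pics/topF.png",c["frame"][:,:,::-1])
s=camera("scene");Q=cloud(s)
m=(s["frame"].min(2)>90)&(Q[...,2]>.045)&(Q[...,2]<.075)&(abs(Q[...,1]-.262)<.02)&(Q[...,0]>.43)&(Q[...,0]<.69); q=Q[m]; print(len(q),np.polyfit(q[:,0],q[:,2],1) if len(q)>5 else 0)
E
```

```text
top 56 [0.481 0.345 0.146] bay -0.033 0.059 ztop 0.189
top 56 [0.579 0.35  0.146] bay -0.034 -0.039 ztop 0.188
scene 86 [0.479 0.348 0.146] bay -0.03 0.061 ztop 0.186
scene 80 [0.578 0.353 0.146] bay -0.031 -0.038 ztop 0.185
(array([296., 221.]), 455.6, -245.2, 121.7, 63.8, 10.3, 455.5, -245.3)
(array([165., 196.]), 560.9, 265.0, 330.7, 15.1, 3.6, 565.8, 266.2)
(array([377., 156.]), 708.8, -567.6, 180.0, 29.1, -72.2, 711.2, -571.6)
(array([252., 147.]), 748.9, -69.5, 203.3, 61.6, 89.4, 752.0, -58.5)
172 [-0.00121757  0.05323099]
```

View pics/s38.png

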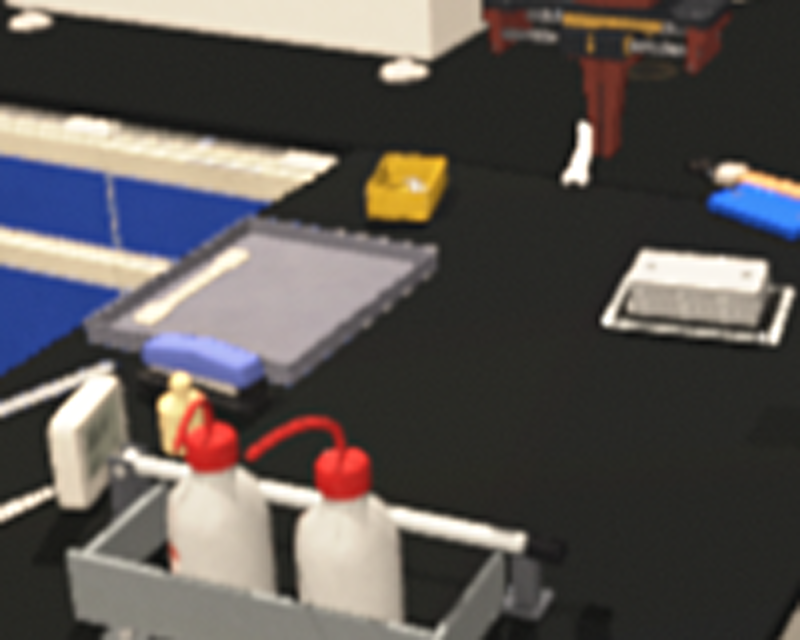

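View pics/topF.png

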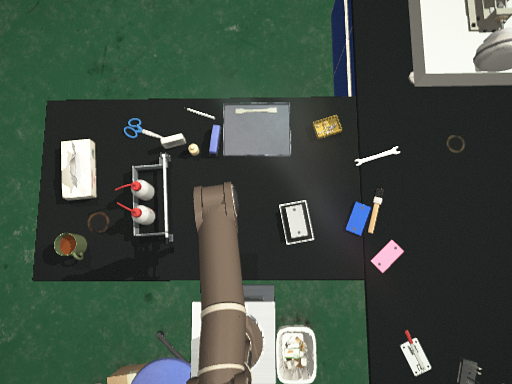

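Run:
```python
from h import *
c=camera("top"); crop(c,380,310,512,384,6,"tz"); P=cloud(c)
for u,v in((415,355),(408,337),(413,347),(421,365),(400,384-1)): print(u,v,P[v,u].round(3))
s=camera("scene"); crop(s,380,60,512,220,4,"sz"); print(proj(s,P[355,415]))
```

```text
415 355 [-0.04  -0.671  0.029]
408 337 [ 0.027 -0.641  0.053]
413 347 [-0.011 -0.663  0.035]
421 365 [-0.072 -0.686  0.039]
400 383 [-0.145 -0.619 -0.001]
(np.float64(456.00085799624776), np.float64(180.16277548317703))
```

View pics/tz.png

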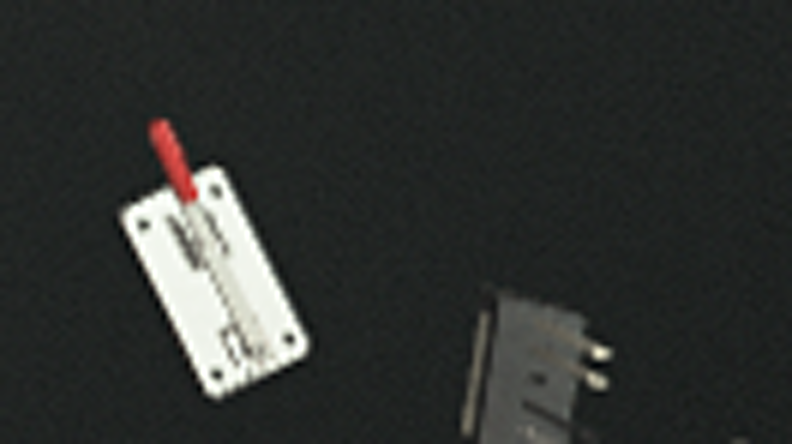

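View pics/sz.png

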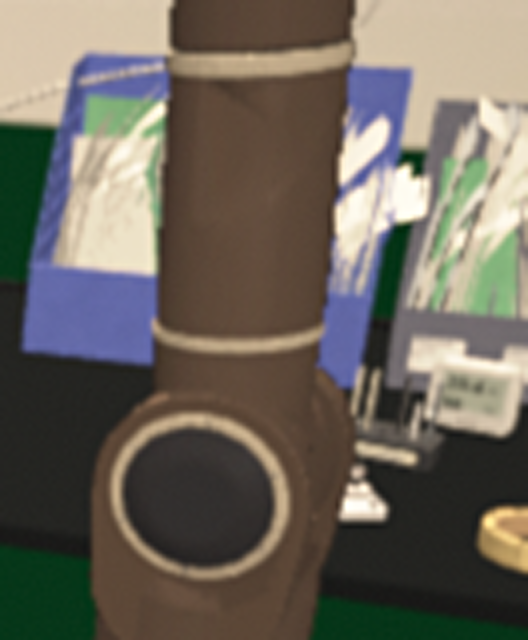

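Run:
```python
from bench import r, read_state
print(read_state()["time"]); print(r.job_done())
```

```text
51.3833
the job is handed in; nothing more can be done
None
```

The job is done and handed in at 51.4 s. The plates are piled on the pad, both wash bottles are at the back of the bay, and the bar is folded down.

- **Plates:** The three steel plates present are stacked on the pad. The last top-view check put the top plate about 2 mm off the pad centre and 0.3° off its line. My camera readings of the three plates, taken at different times, differ by about 2 mm along the length. The side view shows the edges flush.
- **Pushing method:** With the tool pointing down, the gripper's body would have hit the bottles high up before the fingers touched them. After stacking all three plates, I took the top one off, used it to push the bottles at about 12 mm height, then put it back the same way.
- **Bottles:** Neither bottle was lifted, and both stayed upright. Each was pushed until the force rose as it met the back wall, and both last measured about 33 mm from it, against a 34 mm radius.
- **Bar:** I folded it only after both bottles were in. It is down on its stop; I felt 8 N at 56 mm, the height of the rod's top, and the camera shows it level.
- **Left alone:** I never went near the stapler, hygrometer, check weight or the blue and pink plates. In the last pictures they look to be where they started.

I saw no plate knocked aside and no loss of grip. No check failed, but the 2 mm pile offset is about the limit of the camera calibration, so I left it.

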